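Put the phone on charge for the night

ROBOT

A 6-joint arm with a two-finger parallel gripper is mounted at the origin on the work surface. World frame = base frame: x ahead of the robot, y to its left, z up, the work surface at z = 0. Lengths are in m, angles in rad, forces in N, time in s.
With the tool pointing down it reaches from about 0.375 to 0.9 m from the base axis. Payload 3.1 kg.
Tool frame: the origin (TCP) lies midway between the tips of the shut fingers; the grasp point (between the pads) lies grip_point_offset behind it (grip_point_offset is the distance from the TCP to the grasp point, in m); y points along the fingers, z is the direction in which the jaws open and shut, and the axes are right-handed (so a half turn about y gives the same grasp; the last joint's range is limited). The gripper opens to 87 mm and grips with 3 to 60 N. Pads are 19 mm wide; open, the fingers measure 117 mm over their backs; the gripper's body (75 mm by 190 mm) begins 51 mm behind the grasp point.
Start: joints at [1.083, 0.527, 1.433, -0, 1.181, -0.178], TCP at [0.19, 0.595, 0.223] pointing down, gripper open.
Joint ranges: [-3.08, 3.08], [-0.75, 2.2], [0.22, 2.44], [-1.43, 4.57], [0, 2.65], [-2.85, 2.85]. Speed limits (rad/s): [2.79, 2.79, 3.14, 3.14, 3.14, 3.14].

INTERFACE

Orientations are given as a unit quaternion [x, y, z, w].
In Python, from rig import * gives the robot as it stands.
- The arm moves only by the tool jog_arm, never from a script. Its argument "increments" is a list that holds one entry, the list of rows, each a list of 7 numbers: the turn, a rotation vector about the world's x, y, z in degrees, then the shift along the world's x, y, z in m, then the closure, from -1 (fully open) to 1 (shut), so that 0 is half open. In form: [[[rx, ry, rz, x, y, z, jaw], ...]]. A call has 1 to 8 rows; each row is the pose to reach, as a shift and turn from the pose measured when the call began; what a row does not reach only later rows make up. A row lasts 1/10 s, in which the tool goes at most 50 mm and 8.59 degrees, less where a joint would pass 70% of its speed; a pose out of reach is approached as far as the arm can. A call with a gripper value outside its range is refused whole. The fingers move at their own pace and stop on an object; "squeeze" is the grip in N (left out, the last holds). Time passes only in rows, so rows that repeat a pose let the fingers close. It gives the time, the measured TCP pose, the force and the opening at its end, in the units of the state.
- get_obs(): the state, without advancing time (a new reading comes with each control period).
- camera(name): name is "scene" or "top"; returns the picture (384x512x3 uint8, red, green, blue); there is no depth.
- camera_info(name): a dict with "K" (3x3 intrinsics, pixels), "k1" (the pictures are not rectified: a ray, as slopes to the right and down, at radius r is drawn at 1 + k1 r^2 times it, then the intrinsics apply), "R" (3x3) and "t" (3): a world point X has camera coordinates R X + t. Camera axes: x right, y down, z forward; pixel columns grow to the right and rows downward; lengths in m; the calibration is good to about 2 mm. A picture is of the moment at which its call begins. camera_info takes no time and is no camera call.
- hand_in(): hands the job in, once; it reports no verdict.
The state is a dict: "time": time; "q": joint angles; "joint_velocities": joint speeds; "joint_torque": joint torques, N m; "position": TCP position; "tool_rot": TCP orientation; "ft_force": force on the tool from outside, world axes, zero at the start; "moment": the same for the moment, N m; "grip_width": finger opening in m.
Only numpy, scipy, OpenCV 4.12 (cv2) and the standard library are available. Lean on these libraries where they do the work, as an engineer would, in place of code of your own. Each camera call takes 0.05 s, during which the arm holds its last target.

TASK

Put the phone on charge: lower it gently onto the sloped rest of the bedside charging station, upright (a short end down), screen outwards, centred, with its bottom edge down square against the lip, and let go; then turn the station's rotary main switch a quarter turn clockwise from off until it clicks home at on. Leave everything else on the nightstand where it is.

Things in the scene. Friction and masses are not known exactly. Their poses are not given: they have to be found in the camera images.
- phone_center (a point): Black slab phone, 132 x 64 x 9 mm, about 170 g, flat on the nightstand, screen up. Point: its centre, half-way up. x along its length, y across its width, z out of the screen. Either short end may go down on the rest. The compact lies 10 to 20 mm off its +y side by the +x half, the earbuds case about as near to its -y side by the -x end; near the middle both sides are free.
- station: Bedside charging station, fixed, white plastic, 150 mm deep (x), 238 mm wide (y). Origin on the nightstand under it; x to its back, y to its left, z up. Power box: x -70 to 80, y -110 to -5, top at 50 mm; switch on it, axis at x -20, y -57.5. Left of the box a plinth 10 mm high (y -5 to 128) carries the phone rest, centred at y 68.
- repeller_top (a point): Middle of the top of the plug-in mosquito repeller (white, round, 35 mm across) standing in the socket on the power box, behind the switch, fixed; 87 mm above the nightstand, 70 mm from the switch's axis.
- rest: The sloped phone rest: plate 50 mm wide, 105 mm long, rising to the back at 40 degrees from horizontal; smooth, a phone let go on it slides to the lip. Lip 50 mm wide, 12 mm proud. Origin: middle of the inner corner of face and lip, 22 mm above the nightstand; x up the slope, y left along the lip, z out of the face (z = 0). Phone home: centre at x 66, y 0, z 4.5 mm, overhanging 7 mm each side.
- switch_grip (a point): Grip point of the rotary main switch, on its upright axis, 69 mm above the nightstand. Handle: black bar 12 mm wide, 48 mm long (28 mm to the pointer end with the white line, 20 mm to the other end), 57 to 81 mm above the nightstand, over a round skirt 42 mm across with its top at 57 mm. x along the bar to the pointer end, y across it, z up; turns with the handle.
- switch (a joint): Angle of the rotary main switch, rad, growing clockwise from above. Snap action: off rests on its stop at 0 (pointer to the station's back, at the ring mark), on at 1.571 (pointer to the right, -y of the station, at the stroke mark). Leaving either takes about 0.08 N m; past the half-way dead point the spring draws the handle on and home to the other stop.
- compact_center (a point): Bystander: closed round mirror compact of steel, 62 mm across, 15 mm high, loose, beside the phone. Point: its centre, half-way up.
- dispenser_center (a point): Bystander: transparent acrylic cup with push dispenser top, 74 mm across, 100 mm high, loose, between the robot and the station. Point: on its axis, half-way up; z up.
- saucer: Bystander: yellow ceramic saucer, 124 mm across, 17 mm high, loose. Origin: centre of its underside.
- tweezers: Bystander: steel tray with three tweezers, 122 x 56 x 13 mm, loose. Origin: centre of its underside, x along it.
- roller: Bystander: plastic massage roller, 180 mm long, 60 mm wide and 44 mm high at its head, loose. Origin: on the nightstand under its middle; x along it to the head.
- case_center (a point): Bystander: grey earbuds case, a rounded block 54 x 46 mm, 23 mm high, loose, beside the phone. Point: its centre, half-way up; x along the 54 mm.
- jar_center (a point): Bystander: round cream jar, amber glass with black lid, 58 mm across, 42 mm high, loose, to the left of the station's phone rest. Point: its centre, half-way up.

How it is judged:
On the way, in this order (a step that is already met when the one before it is completed fails the run):
1. the phone sits on the sloped rest against its lip while the switch is still off (x of phone_center in the frame of rest between 0.062 and 0.0705 m and y of phone_center in the frame of rest between -0.012 and 0.012 m and z of phone_center in the frame of rest below 0.008 m and angle between the x axis of phone_center and the x axis of rest, either way round below 0.1 rad and angle between phone_center's own z axis and vertical below 0.85 rad and contact force between phone and the fingers below 0.1 N and value of joint switch below 0.4 rad), for 0.2 s.
2. the switch is home at on (value of joint switch above 1.45 rad), for 0.2 s.
At the end, for the whole second after the job is handed in: The phone stands released and at rest on the sloped rest, screen outwards, a short end within about 4 mm of the lip and square to it within 0.1 rad, centred within 12 mm; the switch rests in its on position (above 1.45 rad) (x of phone_center in the frame of rest between 0.062 and 0.0705 m and y of phone_center in the frame of rest between -0.012 and 0.012 m and z of phone_center in the frame of rest below 0.008 m and angle between the x axis of phone_center and the x axis of rest, either way round below 0.1 rad and angle between phone_center's own z axis and vertical below 0.85 rad and linear speed of phone below 0.02 m/s and value of joint switch above 1.45 rad); the robot touches nothing.
It fails at once if the phone is dropped (moving faster than 0.5 m/s with no finger on it) (contact force between phone and the fingers below 0.05 N and linear speed of phone above 0.5 m/s).
It fails at once if the phone is banged or forced onto the station (more than 80 N) (contact force between phone and station above 80 N).
It fails at once if a bystander is shifted by more than 25 mm (distance of any of compact_center, dispenser_center, saucer, tweezers, roller, case_center, jar_center from where it was at the start of the episode above 0.025 m).
It fails at once if the dispenser is tipped (angle between dispenser_center's own z axis and vertical above 0.3 rad).
It also fails if it takes over 67 s, if anything falls off the work surface, if the arm or the gripper's body presses on something with over 40 N, if the wrist force passes 120 N, or if a joint passes its speed limit or range.

## Working session

There is one attempt and no reset: what is moved stays moved. The work goes in short steps, Python scripts to look and compute and a tool call to move; the robot and the scene stay as the last step left them, time stands still between calls to the robot, and variables do not carry over. Pictures are saved under pics/ and viewed, and the job is handed in when it is done.

Besides the shell and the picture viewer there is one more tool, called after "Call:" by a JSON object that holds its "method" and its "body", one argument or row to a line. jog_arm: Moves the arm, as the interface text tells. Its arguments: {"type":"object","properties":{"increments":{"type":"array","items":{"type":"array","items":{"type":"array","items":{"type":"number"}}}},"squeeze":{"type":"number"}},"required":["increments"]}

```bash
mkdir -p pics; ls
python3 - <<'E'
from rig import *
import cv2
o=get_obs();print(o)
for n in("scene","top"):
    im=camera(n);cv2.imwrite(f"pics/{n}0.png",im[:,:,::-1]);print(camera_info(n))
try: print(grip_point_offset)
except Exception as e: print(e)
E
```

```text
pics
{'time': 0.0, 'q': array([ 1.08352588e+00,  5.28493800e-01,  1.43391693e+00,  3.90360605e-06,
        1.18140479e+00, -1.78516316e-01]), 'joint_velocities': array([ 0.00027509, -0.0003407 ,  0.00107606, -0.00094097, -0.00028675,
        0.00070116]), 'joint_torque': array([-5.08240137e-04, -4.40038919e+01, -1.76590616e+01,  6.30507711e-02,
        5.83431136e-02, -1.88782205e-04]), 'position': array([0.18954575, 0.59478222, 0.22155002]), 'tool_rot': array([ 0.69943935, -0.10898647,  0.10847042, -0.69795467]), 'ft_force': array([ 0.56287917, -0.04418467,  0.49585276]), 'moment': array([-0.00311496, -0.00513735, -0.03135649]), 'grip_width': 0.08700514933393648}
{'K': array([[399.52492544,   0.        , 253.52057265],
       [  0.        , 399.52492544, 196.47101239],
       [  0.        ,   0.        ,   1.        ]]), 'k1': 0.0448354919414147, 'R': array([[ 0.70853183,  0.7055272 , -0.01462929],
       [ 0.50896646, -0.52527417, -0.68193855],
       [-0.48881059,  0.47572935, -0.73126315]]), 't': array([-0.3843733 , -0.20506819,  1.45921517])}
{'K': array([[347.54659332,   0.        , 264.59112639],
       [  0.        , 347.54659332, 186.9740916 ],
       [  0.        ,   0.        ,   1.        ]]), 'k1': -0.042469758386914684, 'R': array([[ 0.02923242, -0.99956131,  0.0047601 ],
       [-0.97894125, -0.02959128, -0.20198611],
       [ 0.20203836,  0.00124468, -0.97937682]]), 't': array([0.02308398, 0.51639397, 0.92424663])}
0.0187
```

View pics/scene0.png

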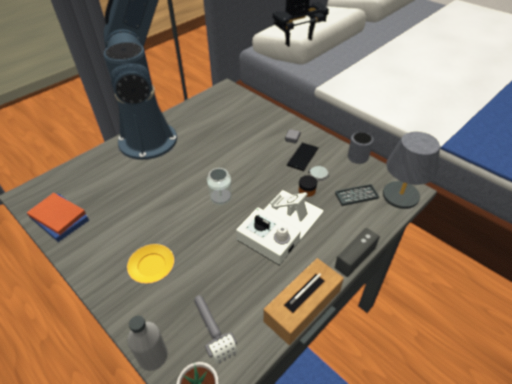

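View pics/top0.png

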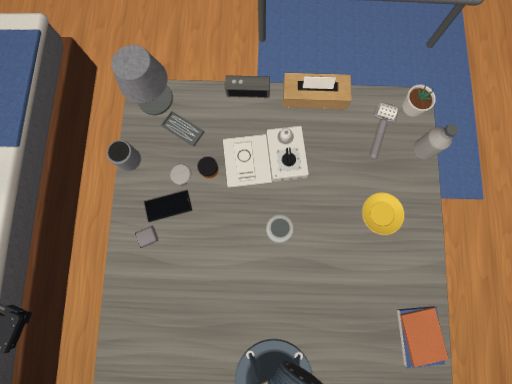

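```bash
cat > h.py <<'E'
import numpy as np, cv2
from rig import *
from scipy.spatial.transform import Rotation as Rn
def und(n,px):
    c=camera_info(n);K=c["K"];px=np.atleast_2d(np.asarray(px,float))
    d=np.array([c["k1"],0,0,0,0.])
    return cv2.undistortPointsIter(px.reshape(-1,1,2),K,d,None,None,(3,100,1e-12)).reshape(-1,2)
def proj(n,X):
    c=camera_info(n);X=np.atleast_2d(np.asarray(X,float))
    return cv2.projectPoints(X.reshape(-1,1,3),cv2.Rodrigues(c["R"])[0],c["t"],c["K"],np.array([c["k1"],0,0,0,0.]))[0].reshape(-1,2)
def ray(n,px,z):
    c=camera_info(n);u=und(n,px);R=c["R"];o=-R.T@c["t"]
    d=np.c_[u,np.ones(len(u))]@R
    return o+d*((z-o[2])/d[:,2])[:,None]
def crop(src,x0,y0,w,h,s,out):
    im=cv2.imread(src)[y0:y0+h,x0:x0+w]
    cv2.imwrite(out,cv2.resize(im,None,fx=s,fy=s,interpolation=cv2.INTER_CUBIC))
E
python3 - <<'E'
from h import *
crop("pics/top0.png",130,120,190,140,4,"pics/t0c.png")
crop("pics/scene0.png",200,120,140,145,4,"pics/s0c.png")
E
```

```text
(no output)
```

View pics/t0c.png

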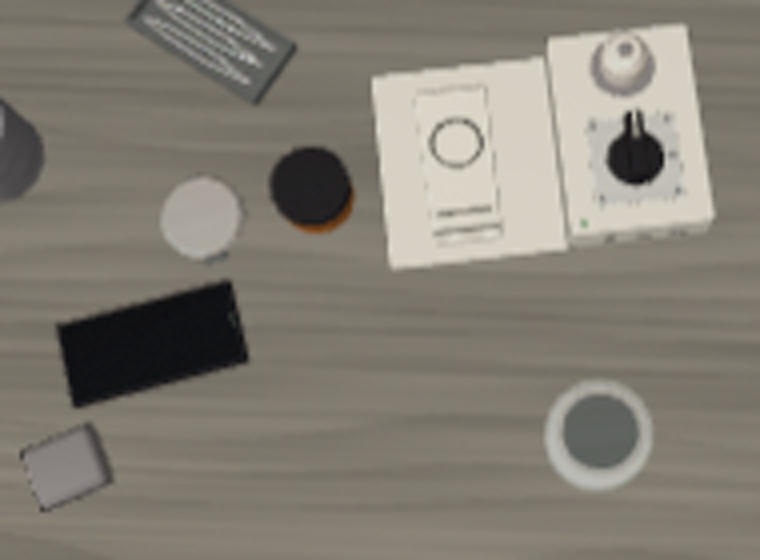

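View pics/s0c.png

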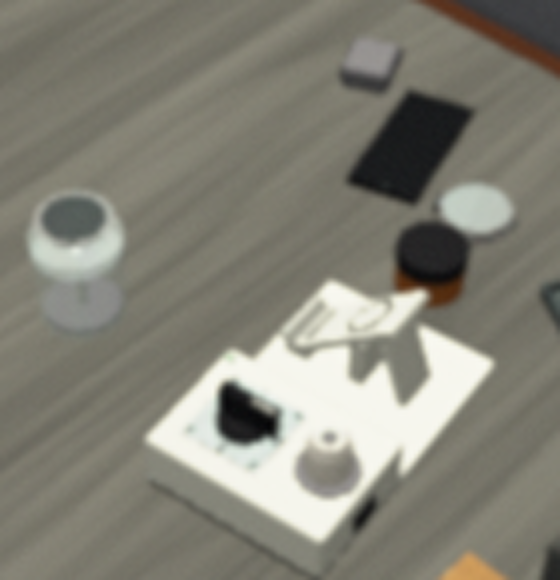

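```bash
cat > fit.py <<'E'
from h import *
from scipy.optimize import least_squares
def T(p): return lambda c:(np.asarray(c,float)+.5)/4-.5+np.array([130,120])
def tc(c): return (np.asarray(c,float)+.5)/4-.5+np.array([130,120])
def sc(c): return (np.asarray(c,float)+.5)/4-.5+np.array([200,120])
def Rz(a): c,s=np.cos(a),np.sin(a);return np.array([[c,-s],[s,c]])
st=[("t",(-70,128,10),(391,270)),("t",(80,128,10),(372,77)),("t",(80,-110,50),(687,24)),("t",(-70,-110,50),(714,218)),("t",(-70,-5,50),(567,238)),("t",(80,-5,50),(547,37)),
("s",(-70,-110,50),(147,438)),("s",(-70,-5,50),(232,351)),("s",(80,-110,50),(320,541)),("s",(80,128,10),(496,362)),("s",(-70,128,10),(333,280)),("t",(50,-57.5,87),(626,50)),("s",(50,-57.5,87),(330,438))]
def g(p,c): c=np.asarray(c,float)/1e3; return np.r_[Rz(p[2])@c[:2]+p[:2],c[2]]
def fit(feats,x0):
    def r(p):
        return np.concatenate([proj("top" if v=="t" else "scene",g(p,c))[0]-(tc(px) if v=="t" else sc(px)) for v,c,px in feats])
    s=least_squares(r,x0,loss="soft_l1"); 
    print(np.round(s.x,4),"\n",np.round(r(s.x).reshape(-1,2),1).tolist());return s.x
if __name__=="__main__":
    S=fit(st,[.6,0,0])
    ph=[("t",(-66,32,9),(57,325)),("t",(66,32,9),(232,280)),("t",(66,-32,9),(249,361)),("t",(-66,-32,9),(76,407)),
    ("s",(-66,-32,9),(410,90)),("s",(-66,32,9),(474,110)),("s",(66,32,9),(414,203)),("s",(66,-32,9),(347,182))]
    P=fit(ph,[.5,.3,-1.5])
    print("yaw deg",np.degrees(S[2]),np.degrees(P[2]))
    iv=lambda X:(np.r_[Rz(S[2]).T@(X[:2]-S[:2]),X[2]]*1e3).round(1)
    for n,c,z in[("compact",(201,217),.015),("jar",(312,187),.042),("case",(66,467),.023),("disp",(600,432),.1)]:
        print(n,ray("top",tc(c),z)[0].round(4))
    # rest: upper plate corners
    for c in[(413,90),(487,84)]: print(c,iv(ray("top",tc(c),.0895)[0]))
    for c in[(429,292)]: print(c,iv(ray("scene",sc(c),.0895)[0]))
    for c in[(436,245),(502,237),(440,230),(500,226),(437,212),(492,206)]: print(c,iv(ray("top",tc(c),.03)[0]))
E
python3 fit.py
python3 - <<'E'
from h import *
crop("pics/top0.png",225,132,40,52,14,"pics/t0r.png")
crop("pics/scene0.png",260,180,70,50,11,"pics/s0r.png")
E
```

```text
[0.6102 0.0326 0.1435] 
 [[-0.5, -0.7], [-0.3, -0.7], [0.3, -0.7], [0.7, 0.2], [0.8, -0.8], [-0.3, -0.2], [-1.4, -0.4], [-0.3, -1.6], [0.2, 0.3], [0.1, -0.4], [-0.6, -0.8], [-0.1, -0.2], [-0.2, -0.8]]
[ 0.4628  0.3179 -1.2774] 
 [[0.0, -0.7], [0.2, -0.9], [0.7, -0.3], [-0.4, -0.1], [-0.8, -0.7], [-0.0, -0.4], [0.1, -0.7], [-0.7, -1.4]]
yaw deg 8.223612054163707 -73.19153494590857
compact [0.5551 0.2893 0.015 ]
jar [0.5732 0.2041 0.042 ]
case [0.3689 0.369  0.023 ]
disp [ 0.3986 -0.004   0.1   ]
(413, 90) [35.9 93.3 89.5]
(487, 84) [34.5 41.8 89.5]
(429, 292) [36.1 90.8 89.5]
(436, 245) [-61.9  91.1  30. ]
(502, 237) [-61.4  43.1  30. ]
(440, 230) [-51.2  87.1  30. ]
(500, 226) [-53.1  43.6  30. ]
(437, 212) [-37.6  87.9  30. ]
(492, 206) [-37.6  47.8  30. ]
```

View pics/t0r.png

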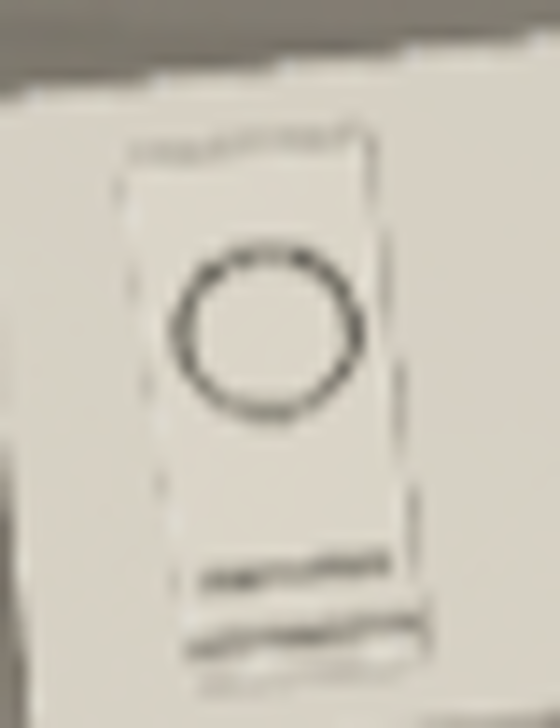

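View pics/s0r.png

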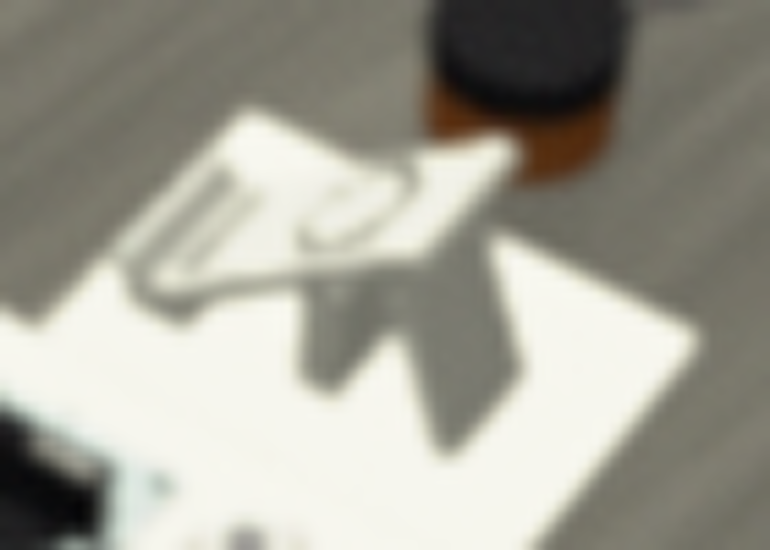

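```bash
cat > ov.py <<'E'
from fit import *
import sys
S=fit(st,[.6,0,0])
c4,s4=np.cos(np.radians(40)),np.sin(np.radians(40))
def rest2st(p,xo): x,y,z=p; return (xo+x*c4-z*s4,68+y,22+x*s4+z*c4)
def draw(v,src,x0,y0,w,h,s,xo,out):
    im=cv2.imread(src)[y0:y0+h,x0:x0+w]; im=cv2.resize(im,None,fx=s,fy=s,interpolation=cv2.INTER_CUBIC)
    def L(a,b,col):
        q=(proj(v,[g(S,rest2st(a,xo)),g(S,rest2st(b,xo))])-[x0,y0]+.5)*s-.5
        cv2.line(im,tuple(map(int,q[0].round())),tuple(map(int,q[1].round())),col,1,cv2.LINE_AA)
    for a,b in[((0,-25,0),(105,-25,0)),((0,25,0),(105,25,0)),((105,-25,0),(105,25,0)),((0,-25,0),(0,25,0))]:L(a,b,(0,0,255))
    for a,b in[((0,-25,12),(0,25,12)),((0,-25,0),(0,-25,12)),((0,25,0),(0,25,12))]:L(a,b,(255,0,0))
    cv2.imwrite(out,im)
a=[]
for xo in(-45,-50):
    draw("top","pics/top0.png",225,132,40,52,9,xo,"pics/a.png");draw("scene","pics/scene0.png",260,180,45,42,9,xo,"pics/b.png")
    A=cv2.imread("pics/a.png");B=cv2.imread("pics/b.png");B=cv2.copyMakeBorder(B,0,468-B.shape[0],0,0,0);a.append(np.hstack([A,B]))
cv2.imwrite("pics/ov1.png",a[0]);cv2.imwrite("pics/ov2.png",a[1])
E
python3 ov.py
```

```text
[0.6102 0.0326 0.1435] 
 [[-0.5, -0.7], [-0.3, -0.7], [0.3, -0.7], [0.7, 0.2], [0.8, -0.8], [-0.3, -0.2], [-1.4, -0.4], [-0.3, -1.6], [0.2, 0.3], [0.1, -0.4], [-0.6, -0.8], [-0.1, -0.2], [-0.2, -0.8]]
```

View pics/ov1.png

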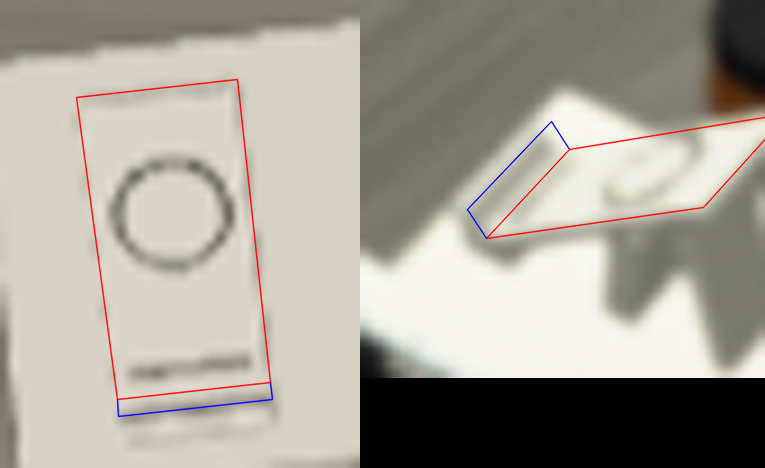

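View pics/ov2.png

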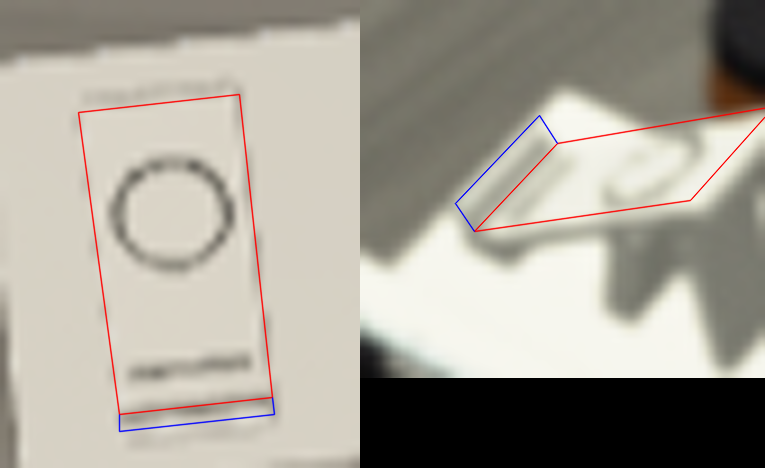

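```bash
cat > plan.py <<'E'
from h import *
S=np.array([.6102,.0326,.1435]);P=np.array([.4628,.3179,-1.2774]);XO=-.0465
q=get_obs();R0=Rn.from_quat(q["tool_rot"]);M=R0.as_matrix()
print("tool axes cols",M.round(3).tolist()); jaw=M[:,2]; print("jaw yaw",np.degrees(np.arctan2(jaw[1],jaw[0])))
G=.0187
def rot(x,y,z): return Rn.from_matrix(np.column_stack([x,y,z]))
def tool(fing,jaw): fing=fing/np.linalg.norm(fing);jaw=jaw/np.linalg.norm(jaw);return rot(np.cross(fing,jaw),fing,jaw)
d=lambda a:np.array([np.cos(a),np.sin(a),0.])
Rs=Rn.from_euler("z",S[2])
def st2w(p): return Rs.apply(p)+np.r_[S[:2],0]
c4,s4=np.cos(np.radians(40)),np.sin(np.radians(40))
Rrest=Rs*Rn.from_matrix(np.array([[c4,0,-s4],[0,1,0],[s4,0,c4]]))
def rest2w(p): return Rrest.apply(p)+st2w([XO,.068,.022])
if __name__=="__main__":
    down=np.array([0,0,-1.])
    for sg in(1,-1):
        g1=tool(down,sg*d(P[2]+np.pi/2)); print("grasp",sg,"delta rotvec deg",np.degrees((g1*R0.inv()).as_rotvec()).round(1))
        for s2 in(1,-1):
            g2=tool(-Rrest.as_matrix()[:,2],s2*Rrest.as_matrix()[:,1]); print("  place",s2,np.degrees((g2*g1.inv()).as_rotvec()).round(1))
            g3=tool(down,s2*Rrest.as_matrix()[:,1]);print("    level",np.degrees((g3*g1.inv()).as_rotvec()).round(1), "switch grip yaw same")
    print("phone home centre",rest2w([.066,0,.0045]),"face dir",Rrest.as_matrix().round(3).tolist())
    print("switch",st2w([-.02,-.0575,.069]))
E
python3 plan.py
```

```text
tool axes cols [[0.953, -0.001, 0.304], [-0.304, -0.002, 0.953], [-0.0, -1.0, -0.002]]
jaw yaw 72.30760732029486
grasp 1 delta rotvec deg [  0.1  -0.1 -55.5]
  place 1 [-23.3 -36.6  77.8]
    level [ 0.   0.  81.4] switch grip yaw same
  place -1 [ 38.1 -24.3 -94.1]
    level [  0.   -0.  -98.6] switch grip yaw same
grasp -1 delta rotvec deg [1.000e-01 1.000e-01 1.245e+02]
  place 1 [ 38.1 -24.3 -94.1]
    level [  0.    0.  -98.6] switch grip yaw same
  place -1 [-23.3 -36.6  77.8]
    level [-0.  -0.  81.4] switch grip yaw same
phone home centre [0.60162986 0.10006787 0.06787118] face dir [[0.758, -0.143, -0.636], [0.11, 0.99, -0.092], [0.643, -0.0, 0.766]]
switch [ 0.59862853 -0.02716915  0.069     ]
```

Call:
{"method": "jog_arm", "body": {
  "increments": [
    [[0,0,-8,0.034,-0.034,-0.012,-1],[0,0,-16,0.068,-0.069,-0.025,-1],[0,0,-24,0.102,-0.104,-0.038,-1],[0,0,-32,0.136,-0.138,-0.05,-1],[0,0,-40,0.17,-0.172,-0.063,-1],[0,0,-48,0.205,-0.207,-0.076,-1],[0,0,-55.5,0.24,-0.242,-0.09,-1],[0,0,-55.5,0.273,-0.277,-0.1,-1]]
  ],
  "squeeze": 20
}}

```text
time: 0.9
position: [0.462, 0.3177, 0.1211]
tool_rot: [0.568, -0.423, 0.421, -0.566]
ft_force: [-0.0, 0.3, 0.4]
grip_width: 0.0871
```

Call:
{"method": "jog_arm", "body": {
  "increments": [
    [[0,0,0,0,0,0,-1],[0,0,0,0,0,0,-1]]
  ]
}}

```text
time: 1.1
position: [0.4623, 0.3164, 0.1203]
tool_rot: [0.568, -0.424, 0.422, -0.565]
ft_force: [0.5, 0.0, -0.6]
grip_width: 0.0871
```

```bash
cat > look.py <<'E'
import sys
from h import *
n=sys.argv[1];k=sys.argv[2];x,y,w,h,s=map(int,sys.argv[3:8])
im=camera(n);cv2.imwrite(f"pics/{n}{k}_full.png",im[:,:,::-1]);crop(f"pics/{n}{k}_full.png",x,y,w,h,s,f"pics/{n}{k}.png")
E
python3 look.py top 1 110 150 150 110 5
python3 - <<'E'
from plan import *
o=get_obs();p=o["position"];print(p,o["q"].round(2),o["ft_force"].round(2))
g1=tool(np.array([0,0,-1.]),d(P[2]+np.pi/2));print("todo",np.degrees((g1*Rn.from_quat(o["tool_rot"]).inv()).as_rotvec()).round(2),(np.r_[P[:2],.003]-p).round(4))
E
```

```text
tool axes cols [[0.286, -0.005, 0.958], [-0.958, -0.001, 0.286], [-0.001, -1.0, -0.005]]
jaw yaw 16.61591610174125
[0.46146133 0.3174524  0.1206684 ] [0.4  0.58 1.69 0.   0.88 0.11] [-0.43 -0.1   0.39]
todo [ 0.04 -0.27  0.19] [ 0.0013  0.0004 -0.1177]
```

View pics/top1.png

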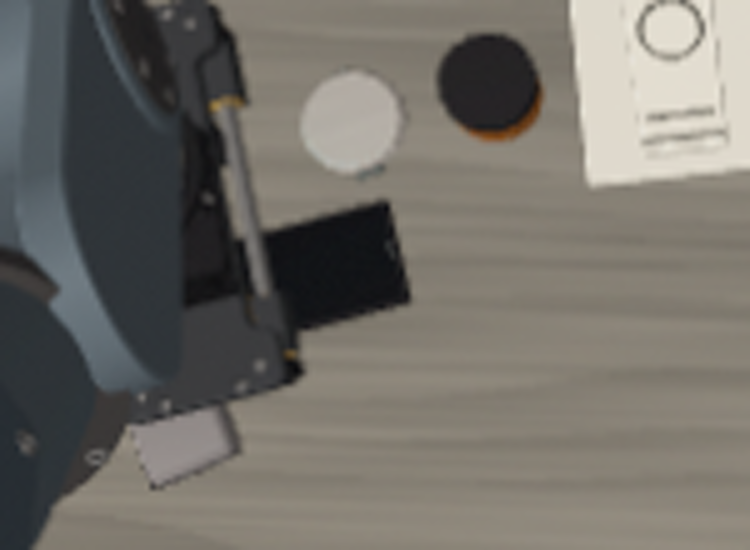

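The hand is over the phone's middle: the phone's free end is seen to the right of the hand, and the compact and case are clear of it. Descending.

Call:
{"method": "jog_arm", "body": {
  "increments": [
    [[0,0,0,0.001,0,-0.025,-1],[0,0,0,0.001,0,-0.05,-1],[0,0,0,0.001,0,-0.075,-1],[0,0,0,0.001,0,-0.095,-1],[0,0,0,0.001,0,-0.107,-1],[0,0,0,0.001,0,-0.114,-1],[0,0,0,0.001,0,-0.116,-1],[0,0,0,0.001,0,-0.116,-1]]
  ]
}}

```text
time: 1.95
position: [0.4625, 0.318, 0.0051]
tool_rot: [0.568, -0.423, 0.421, -0.566]
ft_force: [0.3, 0.0, -0.5]
grip_width: 0.0873
```

```bash
python3 look.py scene 2 240 100 110 100 6; python3 -c "
from h import *
for i in range(1): o=get_obs();print(o['position'],o['ft_force'])"
```

```text
[0.46282352 0.31795645 0.00539814] [-0.20113836 -0.48363892 -0.45919378]
```

View pics/scene2.png

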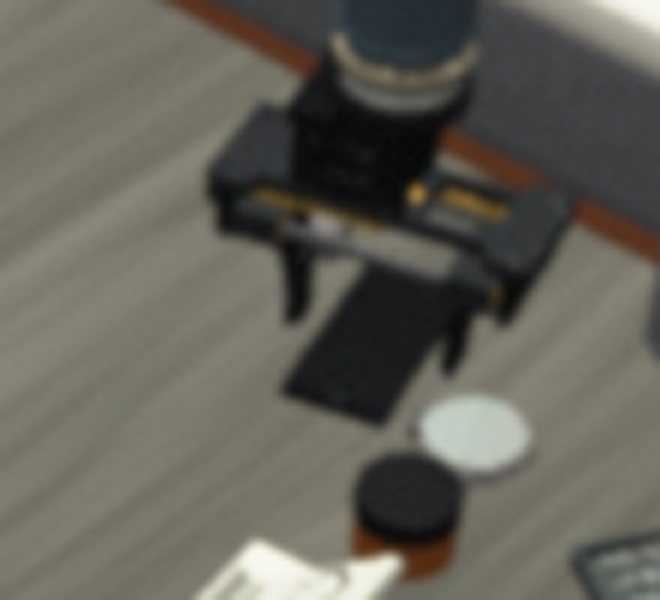

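Call:
{"method": "jog_arm", "body": {
  "increments": [
    [[0,0,0,0,0,-0.003,-1],[0,0,0,0,0,-0.003,-0.2],[0,0,0,0,0,-0.003,0.2],[0,0,0,0,0,-0.003,0.6],[0,0,0,0,0,-0.003,1],[0,0,0,0,0,-0.003,1],[0,0,0,0,0,-0.003,1],[0,0,0,0,0,-0.003,1]]
  ],
  "squeeze": 25
}}

```text
time: 2.8
position: [0.463, 0.3179, 0.0025]
tool_rot: [0.568, -0.423, 0.422, -0.566]
ft_force: [0.1, -0.4, 1.2]
grip_width: 0.0636
```

Call:
{"method": "jog_arm", "body": {
  "increments": [
    [[0,0,0,0,0,0.005,1],[0,0,0,0,0,0.015,1],[0,0,0,0,0,0.035,1],[0,0,0,0,0,0.06,1],[0,0,0,0,0,0.09,1],[0,0,0,0,0,0.12,1],[0,0,0,0,0,0.145,1],[0,0,0,0,0,0.15,1]]
  ]
}}

```text
time: 3.6
position: [0.4646, 0.3188, 0.156]
tool_rot: [-0.566, 0.422, -0.423, 0.569]
ft_force: [0.9, -0.1, -1.2]
grip_width: 0.0635
```

```bash
python3 look.py scene 3 220 60 140 120 5; python3 -c "
from h import *
o=get_obs();print(o['position'],o['ft_force'],o['grip_width'])"
```

```text
[0.46409434 0.31851921 0.1551276 ] [ 0.37787574  0.2502107  -2.03085003] 0.06304025792623105
```

View pics/scene3.png

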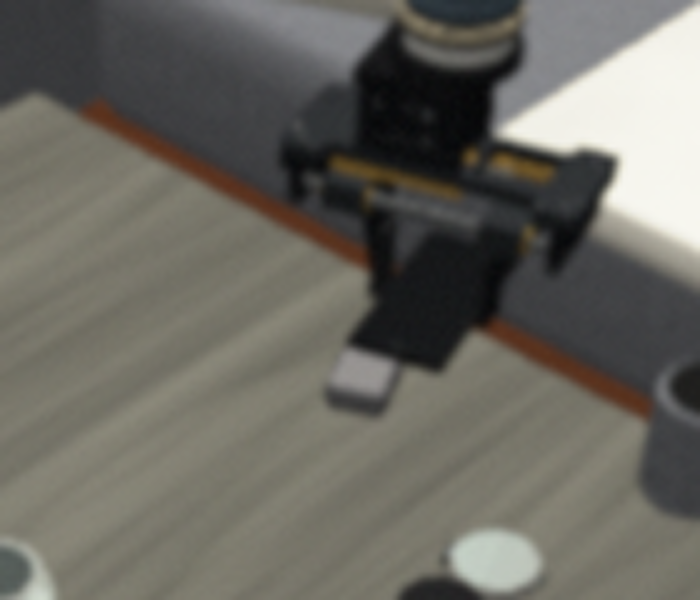

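```bash
cat >> plan.py <<'E'
def todo(Rt,pt):
    o=get_obs();p=o["position"];return np.degrees((Rt*Rn.from_quat(o["tool_rot"]).inv()).as_rotvec()).round(1),(pt-p).round(4)
Rpl=tool(-Rrest.as_matrix()[:,2],Rrest.as_matrix()[:,1])
E
python3 - <<'E'
from plan import *
print(todo(Rpl,rest2w([.074,0,.075])),rest2w([.074,0,.075]))
E
```

```text
tool axes cols [[0.286, 0.002, 0.958], [-0.958, 0.002, 0.286], [-0.001, -1.0, 0.002]]
jaw yaw 16.64775934563449
(array([-23.5, -36.6,  77.9]), array([ 0.0988, -0.2241, -0.0281])) [0.56284448 0.09446364 0.12701962]
```

Call:
{"method": "jog_arm", "body": {
  "increments": [
    [[-1.5,-2.3,5,0.01,-0.01,0.01,1],[-3,-4.6,9.8,0.02,-0.03,0.015,1],[-4.4,-6.9,14.6,0.03,-0.05,0.02,1],[-5.9,-9.2,19.5,0.04,-0.07,0.025,1],[-7.4,-11.5,24.4,0.05,-0.09,0.03,1],[-8.8,-13.7,29.2,0.055,-0.105,0.03,1],[-10.3,-16,34.1,0.06,-0.12,0.03,1],[-11.8,-18.3,39,0.065,-0.135,0.03,1]]
  ]
}}

```text
time: 4.45
position: [0.5278, 0.1828, 0.1834]
tool_rot: [-0.656, 0.071, -0.331, 0.674]
ft_force: [1.2, -0.3, -2.1]
grip_width: 0.064
```

Run:
```python
from plan import *
print(todo(Rpl,rest2w([.074,0,.075])),get_obs()["q"].round(2))
```

```text
tool axes cols [[0.771, 0.353, 0.53], [-0.54, -0.08, 0.838], [0.338, -0.932, 0.128]]
jaw yaw 57.66456986917285
(array([-11.5, -18.4,  38.8]), array([ 0.0351, -0.0883, -0.0564])) [ 0.22  0.41  1.88 -0.31  0.53 -0.52]
```

Call:
{"method": "jog_arm", "body": {
  "increments": [
    [[-1.5,-2.3,4.9,0.004,-0.012,0,1],[-2.9,-4.6,9.7,0.009,-0.024,0,1],[-4.3,-6.9,14.6,0.013,-0.036,0,1],[-5.8,-9.2,19.4,0.018,-0.048,-0.005,1],[-7.2,-11.5,24.3,0.022,-0.06,-0.01,1],[-8.6,-13.8,29.1,0.027,-0.07,-0.02,1],[-10.1,-16.1,34,0.031,-0.08,-0.03,1],[-11.5,-18.4,38.8,0.035,-0.088,-0.04,1]]
  ]
}}

```text
time: 5.25
position: [0.5686, 0.1224, 0.1707]
tool_rot: [0.675, 0.235, 0.197, -0.671]
ft_force: [-0.4, 0.2, -2.0]
grip_width: 0.0637
```

Call:
{"method": "jog_arm", "body": {
  "increments": [
    [[0,0,0,0,0,0,1],[0,0,0,0,0,0,1]]
  ]
}}

```text
time: 5.45
position: [0.5669, 0.1224, 0.1689]
tool_rot: [0.675, 0.233, 0.196, -0.672]
ft_force: [0.2, 0.1, -2.2]
grip_width: 0.0634
```

```bash
python3 look.py top 4 200 110 130 100 6;python3 look.py scene 4 230 120 120 100 6
python3 - <<'E'
from plan import *
print(todo(Rpl,rest2w([.074,0,.0025])),get_obs()["q"].round(2),get_obs()["ft_force"])
E
```

```text
tool axes cols [[0.813, 0.58, -0.05], [0.052, 0.012, 0.999], [0.58, -0.815, -0.02]]
jaw yaw 92.85209075840312
(array([ 1.6, -4.4,  5.4]), array([ 0.0415, -0.0213, -0.0982])) [ 0.02  0.45  2.07  0.18  0.   -1.79] [ 0.22218234 -0.2435792  -2.47230567]
```

View pics/top4.png

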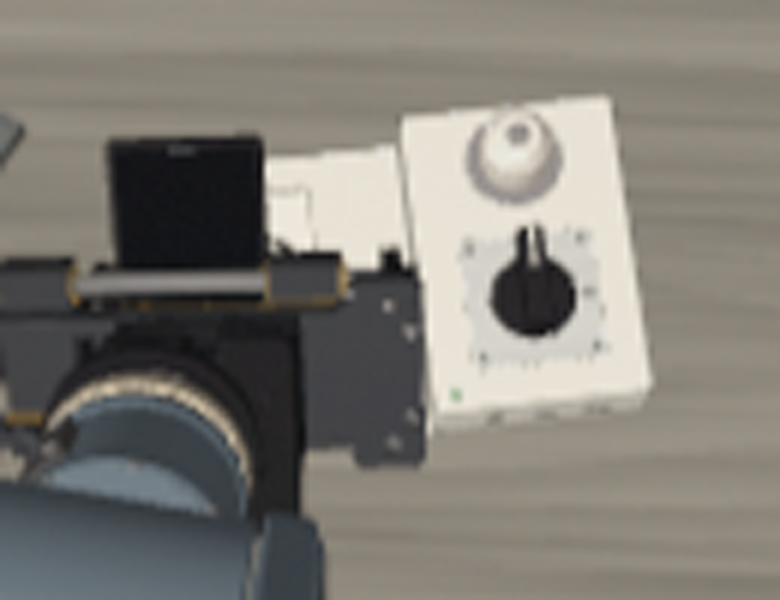

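View pics/scene4.png

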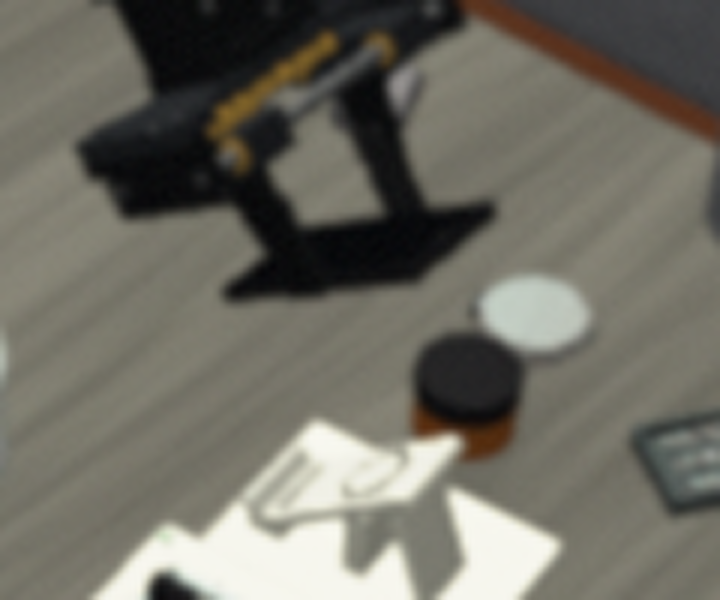

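```bash
cat > kin.py <<'E'
from plan import *
from scipy.optimize import least_squares
Ry=lambda a:Rn.from_euler("y",a);Rz_=lambda a:Rn.from_euler("z",a)
# all-up zero config: q1 z, q2,q3 pitch y, q4 about forearm z, q5 pitch, q6 about tool z
def fk(q,p):
    h,a,b,L1,e,L2,D,e2,b2=p
    R=Rz_(q[0]);x=np.array([0,0,h])+R.apply([a,b,0])
    R=R*Ry(q[1]);x=x+R.apply([0,0,L1])
    R=R*Ry(q[2]);x=x+R.apply([e,0,L2])
    R=R*Rz_(s4*q[3]);x=x+R.apply([e2,b2,0]);R=R*Ry(q[4]);x=x+R.apply([0,0,D]);R=R*Rz_(s6*q[5])
    return R,x
data=[([1.0835,.5285,1.4339,0,1.1814,-.1785],[.1895,.5948,.2216],[ 0.69943935, -0.10898647,  0.10847042, -0.69795467]),
([.4,.58,1.69,0,.88,.11],[.4615,.3175,.1207],[.568,-.424,.422,-.565]),
([ 0.22,0.41,1.88,-0.31,0.53,-0.52],[.5278,.1828,.1834],[-.656,.071,-.331,.674])]
o=get_obs();data.append((o["q"],o["position"],o["tool_rot"]));print(o["q"].round(4))
best=None
for s4 in(1,-1):
  for s6 in(1,-1):
    def r(p):
        out=[]
        for q,x,t in data:
            R,y=fk(q,p[:9]); out+=list((y-x)*10)
            # tool frame relation constant
            f=R.as_matrix()[:,2]; T=Rn.from_quat(t).as_matrix(); out+=list((f-T[:,1]))+list(R.apply([np.cos(p[9]),np.sin(p[9]),0])-T[:,2])
        return np.r_[out,1e-3*p[[1,4,7,8]]]
    for i in range(6):
        rng=np.random.default_rng(i)
        s=least_squares(r,np.r_[.3,0,.1,.4,0,.35,.25,0,0,rng.uniform(-3,3)])
        if best is None or s.cost<best[0]: best=(s.cost,s4,s6,s.x,r(s.x))
c,s4,s6,p,res=best
print(c,s4,s6,p.round(4));print((res[:-4].reshape(-1,9)*[100]*3 if 0 else res[:-4].reshape(-1,9).round(3)))
np.save("kin.npy",np.r_[s4,s6,p])
# ik for place
def ik(Rt,xt,q0):
    lo=[-3.08,-.75,.22,-1.43,0,-2.85];hi=[3.08,2.2,2.44,4.57,2.65,2.85]
    T=Rt.as_matrix()
    def f(q):
        R,y=fk(q,p[:9]);return np.r_[(y-xt)*5,R.as_matrix()[:,2]-T[:,1],R.apply([np.cos(p[9]),np.sin(p[9]),0])-T[:,2]]
    s=least_squares(f,np.clip(q0,np.array(lo)+.01,np.array(hi)-.01),bounds=(lo,hi));return s.x,s.cost
for z in(.0025,.03,.075):
  for q0 in(o["q"],[0,.6,1.6,3.1,.3,1.3],[0,.6,1.6,0,.3,-1.6]):
    for Rt in(Rpl,Rpl*Rn.from_euler("y",np.pi)):
        q,c=ik(Rt,rest2w([.072,0,z]),q0);print(z,q.round(2),round(c,5))
E
python3 kin.py
```

```text
tool axes cols [[0.813, 0.58, -0.05], [0.052, 0.012, 0.999], [0.58, -0.815, -0.02]]
jaw yaw 92.85209075840312
[ 0.0198  0.4518  2.0668  0.1788  0.0043 -1.7859]
0.0002987087315722814 1 1 [2.6160e-01 7.0000e-04 1.0590e-01 5.9040e-01 1.0680e-01 3.8860e-01
 2.9980e-01 3.5000e-03 5.3000e-03 3.1417e+00]
[[ 0.001  0.006 -0.003  0.     0.    -0.     0.    -0.     0.   ]
 [ 0.001 -0.016  0.004 -0.003 -0.002  0.    -0.001  0.002 -0.003]
 [-0.007  0.003  0.005  0.004  0.003  0.001 -0.    -0.001  0.005]
 [ 0.006  0.008 -0.006  0.    -0.     0.     0.     0.     0.   ]]
0.0025 [ 0.01  0.66  1.95 -1.43  0.   -0.26] 0.02098
0.0025 [-0.07  0.73  2.12  2.8   0.41 -1.42] 0.0
0.0025 [-0.07  0.73  2.12  2.8   0.41  1.72] 0.0
0.0025 [-0.07  0.73  2.12  2.8   0.41 -1.42] 0.0
0.0025 [ 0.01  0.66  1.95 -1.43  0.   -0.26] 0.02098
0.0025 [-0.07  0.73  2.12  2.8   0.41 -1.42] 0.0
0.03 [ 0.    0.61  1.99 -1.43  0.   -0.26] 0.01971
0.03 [-0.08  0.68  2.15  2.77  0.4  -1.4 ] 0.0
0.03 [-0.08  0.68  2.15  2.77  0.4   1.74] 0.0
0.03 [-0.08  0.68  2.15  2.77  0.4  -1.4 ] 0.0
0.03 [ 0.    0.61  1.99 -1.43  0.   -0.26] 0.01971
0.03 [-0.08  0.68  2.15  2.77  0.4  -1.4 ] 0.0
0.075 [-0.    0.52  2.06 -1.43  0.   -0.26] 0.01725
0.075 [-0.1   0.58  2.21  2.7   0.37 -1.34] 0.0
0.075 [-0.1   0.58  2.21  2.7   0.37  1.8 ] 0.0
0.075 [-0.1   0.58  2.21  2.7   0.37 -1.34] 0.0
0.075 [-0.07  0.51  2.07  1.1   0.1  -2.85] 0.01634
0.075 [-0.1   0.58  2.21  2.7   0.37 -1.34] 0.0
```

```bash
sed -i '/^# ik for place/,$d' kin.py; mv kin.py kinfit.py
cat > kin.py <<'E'
from plan import *
from scipy.optimize import least_squares
k=np.load("kin.npy");p=k[2:]
Ry=lambda a:Rn.from_euler("y",a);Rz_=lambda a:Rn.from_euler("z",a)
C=Rn.from_matrix(np.column_stack([np.cross([0,0,1],[np.cos(p[9]),np.sin(p[9]),0]),[0,0,1],[np.cos(p[9]),np.sin(p[9]),0]]))
def fk(q):
    h,a,b,L1,e,L2,D,e2,b2=p[:9]
    R=Rz_(q[0]);x=np.array([0,0,h])+R.apply([a,b,0])
    R=R*Ry(q[1]);x=x+R.apply([0,0,L1])
    R=R*Ry(q[2]);x=x+R.apply([e,0,L2])
    R=R*Rz_(q[3]);x=x+R.apply([e2,b2,0]);R=R*Ry(q[4]);x=x+R.apply([0,0,D]);R=R*Rz_(q[5])
    return R*C,x
lo=np.array([-3.08,-.75,.22,-1.43,0,-2.85]);hi=np.array([3.08,2.2,2.44,4.57,2.65,2.85])
def ik(Rt,xt,q0):
    def f(q):
        R,y=fk(q);return np.r_[(y-xt)*5,(R.inv()*Rt).as_rotvec()]
    s=least_squares(f,np.clip(q0,lo+.01,hi-.01),bounds=(lo,hi));return s.x,s.cost
Rfl=Rpl*Rn.from_euler("y",np.pi)
def rows(qs,jaw=1):
    o=get_obs();R0=Rn.from_quat(o["tool_rot"]);out=[]
    for q in qs:
        R,x=fk(q);out.append([round(float(v),1) for v in np.degrees((R*R0.inv()).as_rotvec())]+[round(float(v),3) for v in x-o["position"]]+[jaw])
    print(out)
E
cat > path.py <<'E'
from kin import *
o=get_obs();q=o["q"];print(fk(q)[1]-o["position"])
qa=np.array([.05,.36,1.85,.25,.5,-1.6]);print("a",fk(qa)[1])
qb,c=ik(Rfl,rest2w([.072,0,.12]),[0,.6,2.1,2.7,.4,-1.4]);print("b",qb.round(3),c,fk(qb)[1])
np.save("qab.npy",[qa,qb])
n=22
for t in np.linspace(0,1,n+1)[::3]:
    qq=qa+(qb-qa)*t;qq[4]+=.15*np.sin(np.pi*t);R,x=fk(qq);print(x.round(3),R.as_matrix()[:,1].round(2),R.as_matrix()[:,2].round(2))
rows([q+(qa-q)*t for t in np.linspace(0,1,8)[1:]]+[qa])
E
python3 path.py
```

```text
tool axes cols [[0.813, 0.58, -0.05], [0.052, 0.012, 0.999], [0.58, -0.815, -0.02]]
jaw yaw 92.85209075840312
[ 0.00058918  0.00081162 -0.0005829 ]
a [0.57563472 0.17652551 0.22615372]
b [-0.121  0.475  2.259  2.578  0.32  -1.236] 2.9388475689554304e-27 [0.5327     0.09010797 0.16020604]
[0.576 0.177 0.226] [ 0.42  0.14 -0.9 ] [0.07 0.98 0.19]
[0.547 0.21  0.21 ] [ 0.36  0.29 -0.89] [0.35 0.84 0.41]
[0.535 0.238 0.208] [ 0.36  0.42 -0.84] [0.6  0.59 0.55]
[0.539 0.252 0.215] [ 0.42  0.5  -0.76] [0.77 0.25 0.58]
[0.554 0.243 0.22 ] [ 0.51  0.5  -0.7 ] [ 0.84 -0.13  0.53]
[0.568 0.21  0.215] [ 0.61  0.43 -0.67] [ 0.77 -0.49  0.4 ]
[0.568 0.161 0.198] [ 0.67  0.29 -0.68] [ 0.57 -0.79  0.23]
[0.545 0.107 0.171] [ 0.66  0.14 -0.74] [ 0.26 -0.96  0.05]
[[1.8, 1.5, -1.0, 0.003, 0.007, 0.005, 1], [3.5, 3.0, -2.0, 0.006, 0.014, 0.011, 1], [5.3, 4.6, -2.9, 0.007, 0.022, 0.019, 1], [7.0, 6.2, -3.8, 0.008, 0.029, 0.027, 1], [8.7, 7.8, -4.6, 0.009, 0.037, 0.036, 1], [10.4, 9.4, -5.4, 0.009, 0.046, 0.046, 1], [12.0, 11.1, -6.1, 0.008, 0.054, 0.056, 1], [12.0, 11.1, -6.1, 0.008, 0.054, 0.056, 1]]
```

Call:
{"method": "jog_arm", "body": {
  "increments": [
    [[1.8,1.5,-1,0.003,0.007,0.005,1],[3.5,3,-2,0.006,0.014,0.011,1],[5.3,4.6,-2.9,0.007,0.022,0.019,1],[7,6.2,-3.8,0.008,0.029,0.027,1],[8.7,7.8,-4.6,0.009,0.037,0.036,1],[10.4,9.4,-5.4,0.009,0.046,0.046,1],[12,11.1,-6.1,0.008,0.054,0.056,1],[12,11.1,-6.1,0.008,0.054,0.056,1]]
  ]
}}

```text
time: 6.35
position: [0.5768, 0.1767, 0.2275]
tool_rot: [-0.628, -0.112, -0.19, 0.746]
ft_force: [1.1, -0.1, -1.3]
grip_width: 0.0634
```

```bash
cat > sw.py <<'E'
import sys
from kin import *
o=get_obs();print(o["q"].round(2),o["grip_width"])
qa,qb=np.load("qab.npy"); n=24
i0=int(sys.argv[1]);qs=[]
for i in range(i0+1,i0+9):
    t=min(1,i/n);qq=qa+(qb-qa)*t;qq[4]+=.15*np.sin(np.pi*t);qs.append(qq)
print(qs[-1].round(2));rows(qs)
E
python3 sw.py 0
```

```text
tool axes cols [[0.902, 0.425, 0.072], [-0.144, 0.139, 0.98], [0.406, -0.895, 0.186]]
jaw yaw 85.7893234063275
[ 0.05  0.36  1.85  0.25  0.5  -1.6 ] 0.06341432268882011
[-0.01  0.4   1.99  1.03  0.57 -1.48]
[[4.9, 2.5, -4.4, -0.011, 0.01, -0.008, 1], [9.7, 4.7, -8.8, -0.02, 0.02, -0.013, 1], [14.4, 6.9, -13.3, -0.028, 0.03, -0.017, 1], [19.1, 9.0, -17.9, -0.034, 0.04, -0.019, 1], [23.8, 10.9, -22.5, -0.038, 0.049, -0.02, 1], [28.4, 12.7, -27.2, -0.041, 0.057, -0.02, 1], [32.9, 14.4, -32.1, -0.042, 0.064, -0.018, 1], [37.4, 15.9, -37.0, -0.042, 0.07, -0.017, 1]]
```

Joints land exactly where planned. Sweeping the wrist round.

Call:
{"method": "jog_arm", "body": {
  "increments": [
    [[4.9,2.5,-4.4,-0.011,0.01,-0.008,1],[9.7,4.7,-8.8,-0.02,0.02,-0.013,1],[14.4,6.9,-13.3,-0.028,0.03,-0.017,1],[19.1,9.0,-17.9,-0.034,0.04,-0.019,1],[23.8,10.9,-22.5,-0.038,0.049,-0.02,1],[28.4,12.7,-27.2,-0.041,0.057,-0.02,1],[32.9,14.4,-32.1,-0.042,0.064,-0.018,1],[37.4,15.9,-37.0,-0.042,0.07,-0.017,1]]
  ]
}}

```text
time: 7.15
position: [0.5339, 0.2461, 0.2094]
tool_rot: [-0.383, 0.257, -0.353, 0.814]
ft_force: [-0.5, 0.1, -1.4]
grip_width: 0.0638
```

```bash
python3 sw.py 8
```

```text
tool axes cols [[0.618, 0.378, 0.689], [-0.772, 0.457, 0.442], [-0.148, -0.805, 0.575]]
jaw yaw 32.648054227828226
[-0.01  0.4   1.98  1.01  0.58 -1.46] 0.0637550723416553
[-0.06  0.44  2.12  1.8   0.51 -1.36]
[[4.2, 1.5, -4.9, 0.003, 0.004, 0.003, 1], [8.2, 3.1, -10.2, 0.006, 0.006, 0.006, 1], [12.0, 4.6, -15.6, 0.01, 0.005, 0.008, 1], [15.7, 6.0, -21.2, 0.015, 0.002, 0.009, 1], [19.2, 7.4, -27.0, 0.02, -0.003, 0.01, 1], [22.5, 8.7, -32.9, 0.025, -0.01, 0.01, 1], [25.7, 10.0, -38.9, 0.029, -0.02, 0.009, 1], [28.6, 11.3, -45.1, 0.033, -0.031, 0.007, 1]]
```

Call:
{"method": "jog_arm", "body": {
  "increments": [
    [[4.2,1.5,-4.9,0.003,0.004,0.003,1],[8.2,3.1,-10.2,0.006,0.006,0.006,1],[12.0,4.6,-15.6,0.01,0.005,0.008,1],[15.7,6.0,-21.2,0.015,0.002,0.009,1],[19.2,7.4,-27.0,0.02,-0.003,0.01,1],[22.5,8.7,-32.9,0.025,-0.01,0.01,1],[25.7,10.0,-38.9,0.029,-0.02,0.009,1],[28.6,11.3,-45.1,0.033,-0.031,0.007,1]]
  ]
}}

```text
time: 7.95
position: [0.5656, 0.2138, 0.2146]
tool_rot: [-0.081, 0.537, -0.526, 0.654]
ft_force: [0.7, -0.3, -1.3]
grip_width: 0.0637
```

```bash
python3 sw.py 16
```

```text
tool axes cols [[-0.131, 0.601, 0.788], [-0.775, 0.433, -0.459], [-0.618, -0.672, 0.409]]
jaw yaw -30.21413201391224
[-0.08  0.43  2.11  1.75  0.51 -1.31] 0.06366563188467035
[-0.12  0.47  2.26  2.58  0.32 -1.24]
[[2.9, 1.4, -5.9, 0.004, -0.012, -0.001, 1], [5.5, 3.3, -12.2, 0.004, -0.027, -0.006, 1], [8.0, 5.2, -18.6, 0.004, -0.043, -0.012, 1], [10.4, 7.2, -25.1, 0.001, -0.059, -0.019, 1], [12.7, 9.4, -31.6, -0.004, -0.076, -0.027, 1], [14.9, 11.6, -38.1, -0.012, -0.092, -0.035, 1], [17.1, 13.8, -44.7, -0.021, -0.108, -0.045, 1], [19.2, 16.2, -51.3, -0.033, -0.124, -0.054, 1]]
```

Call:
{"method": "jog_arm", "body": {
  "increments": [
    [[2.9,1.4,-5.9,0.004,-0.012,-0.001,1],[5.5,3.3,-12.2,0.004,-0.027,-0.006,1],[8.0,5.2,-18.6,0.004,-0.043,-0.012,1],[10.4,7.2,-25.1,0.001,-0.059,-0.019,1],[12.7,9.4,-31.6,-0.004,-0.076,-0.027,1],[14.9,11.6,-38.1,-0.012,-0.092,-0.035,1],[17.1,13.8,-44.7,-0.021,-0.108,-0.045,1],[19.2,16.2,-51.3,-0.033,-0.124,-0.054,1]]
  ]
}}

```text
time: 8.75
position: [0.5302, 0.0889, 0.1587]
tool_rot: [0.192, 0.681, -0.647, 0.285]
ft_force: [0.6, -0.6, -1.8]
grip_width: 0.0639
```

Call:
{"method": "jog_arm", "body": {
  "increments": [
    [[0,0,0,0,0,0,1]]
  ]
}}

```text
time: 8.85
position: [0.5271, 0.0883, 0.1566]
tool_rot: [0.19, 0.681, -0.648, 0.282]
ft_force: [-0.0, -0.3, -1.8]
grip_width: 0.0635
```

```bash
cat > t.py <<'E'
import sys
from kin import *
o=get_obs();print(o["q"].round(3),o["position"].round(4),o["ft_force"].round(2))
for z in(.12,.04,.0125,.0025): print(z,todo(Rfl,rest2w([.074,0,z])))
E
python3 t.py;python3 look.py top 5 200 110 130 100 6;python3 look.py scene 5 230 120 120 100 6
```

```text
tool axes cols [[-0.769, 0.624, 0.137], [-0.106, 0.087, -0.991], [-0.63, -0.776, -0.001]]
jaw yaw -82.12200534142177
[-0.149  0.472  2.248  2.488  0.299 -1.163] [0.5271 0.0883 0.1566] [-0.03 -0.27 -1.84]
0.12 (array([ 0.1, -0.9,  0.3]), array([0.0071, 0.002 , 0.0049]))
0.04 (array([ 0.1, -0.9,  0.3]), array([ 0.058 ,  0.0094, -0.0564]))
0.0125 (array([ 0.1, -0.9,  0.3]), array([ 0.0755,  0.0119, -0.0775]))
0.0025 (array([ 0.1, -0.9,  0.3]), array([ 0.0819,  0.0129, -0.0851]))
```

View pics/top5.png

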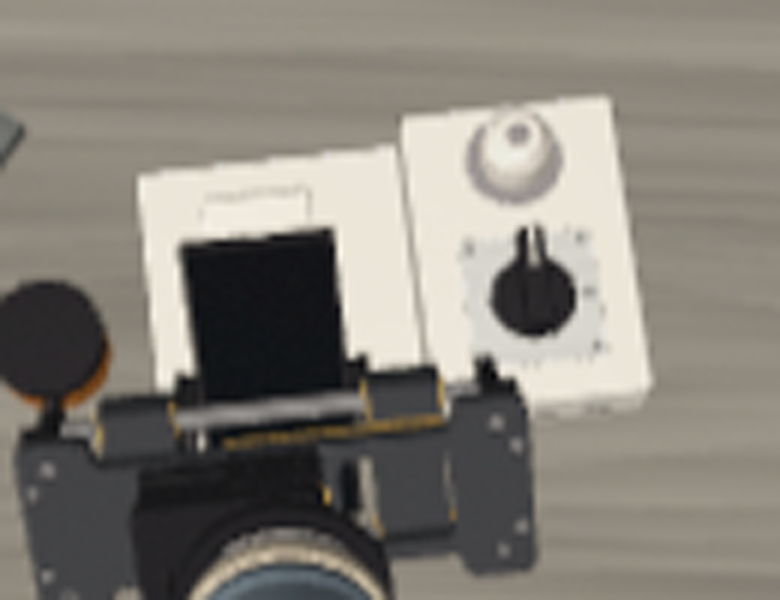

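View pics/scene5.png

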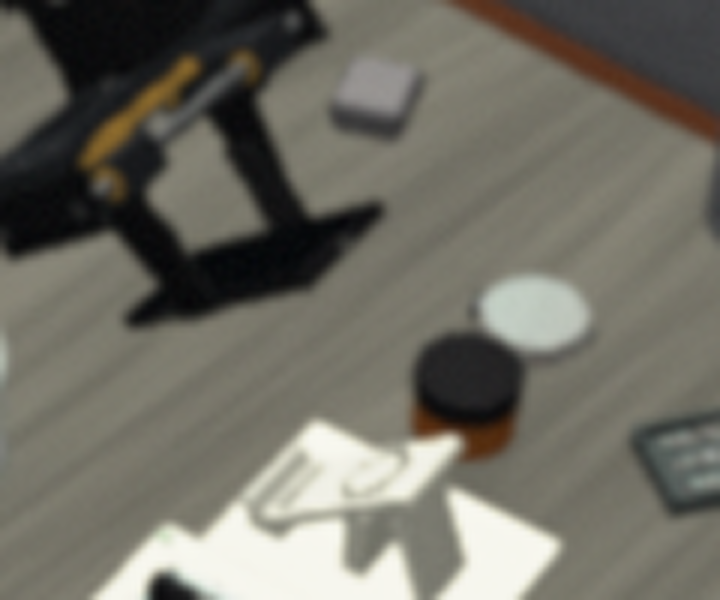

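Call:
{"method": "jog_arm", "body": {
  "increments": [
    [[0,-0.2,0.1,0.01,0.002,-0.009,1],[0,-0.4,0.2,0.02,0.004,-0.018,1],[0,-0.6,0.3,0.032,0.006,-0.03,1],[0,-0.9,0.3,0.044,0.008,-0.042,1],[0,-0.9,0.3,0.054,0.009,-0.052,1],[0,-0.9,0.3,0.058,0.0095,-0.0565,1],[0,-0.9,0.3,0.058,0.0095,-0.0565,1]]
  ]
}}

```text
time: 9.65
position: [0.5877, 0.0987, 0.101]
tool_rot: [0.194, 0.679, -0.645, 0.292]
ft_force: [0.4, 0.9, -2.1]
grip_width: 0.0637
```

```bash
python3 t.py;python3 look.py top 6 210 115 110 100 7;python3 look.py scene 6 250 160 90 80 7
```

```text
tool axes cols [[-0.755, 0.64, 0.147], [-0.114, 0.093, -0.989], [-0.646, -0.763, 0.002]]
jaw yaw -81.5560623023926
[-0.105  0.653  2.143  2.691  0.376 -1.344] [0.5877 0.0987 0.101 ] [ 0.36  0.9  -2.09]
0.12 (array([ 0.1,  0.3, -0.2]), array([-0.0534, -0.0084,  0.0605]))
0.04 (array([ 0.1,  0.3, -0.2]), array([-0.0025, -0.001 , -0.0007]))
0.0125 (array([ 0.1,  0.3, -0.2]), array([ 0.015 ,  0.0015, -0.0218]))
0.0025 (array([ 0.1,  0.3, -0.2]), array([ 0.0213,  0.0024, -0.0295]))
```

View pics/top6.png

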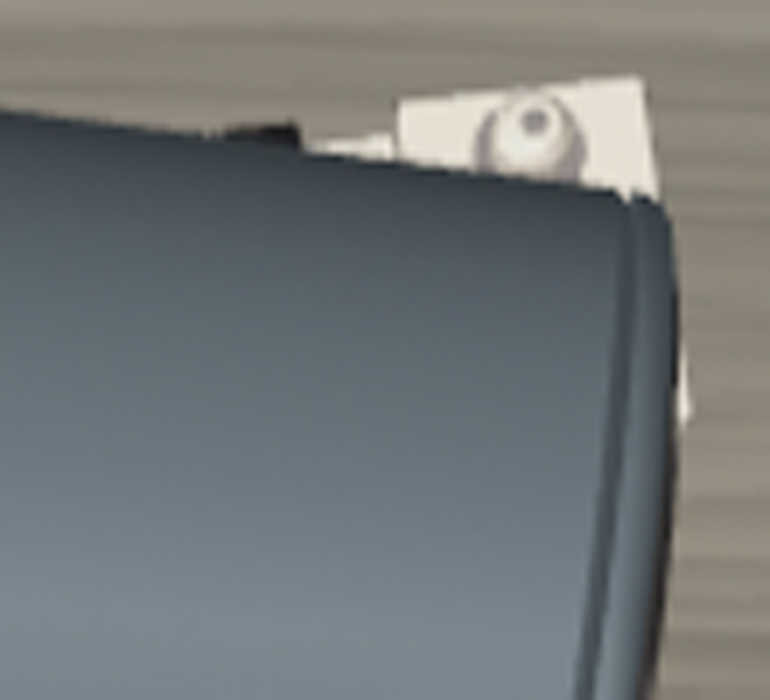

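View pics/scene6.png

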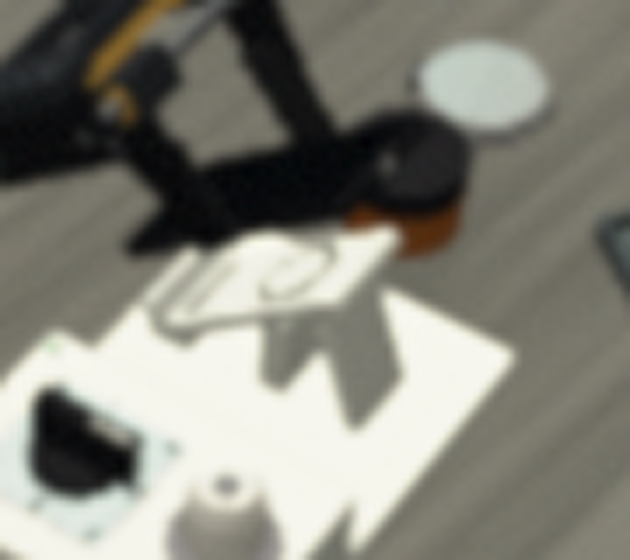

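Call:
{"method": "jog_arm", "body": {
  "increments": [
    [[0,0.1,0,0.003,0,-0.005,1],[0,0.2,-0.1,0.006,0,-0.01,1],[0,0.3,-0.2,0.01,0.001,-0.015,1],[0,0.3,-0.2,0.013,0.001,-0.019,1],[0,0.3,-0.2,0.015,0.0015,-0.0218,1],[0,0.3,-0.2,0.015,0.0015,-0.0218,1]]
  ]
}}

```text
time: 10.35
position: [0.602, 0.1002, 0.0792]
tool_rot: [0.193, 0.68, -0.646, 0.289]
ft_force: [-0.7, -0.8, -1.9]
grip_width: 0.0636
```

```bash
python3 t.py;python3 look.py scene 7 250 160 90 80 7
```

```text
tool axes cols [[-0.759, 0.635, 0.143], [-0.111, 0.091, -0.99], [-0.642, -0.767, 0.001]]
jaw yaw -81.77515847695496
[-0.095  0.708  2.109  2.731  0.387 -1.373] [0.602  0.1002 0.0792] [-0.66 -0.77 -1.93]
0.12 (array([ 0.1, -0.1, -0. ]), array([-0.0678, -0.0099,  0.0823]))
0.04 (array([ 0.1, -0.1, -0. ]), array([-0.0169, -0.0025,  0.021 ]))
0.0125 (array([ 0.1, -0.1, -0. ]), array([ 0.0006,  0.    , -0.0001]))
0.0025 (array([ 0.1, -0.1, -0. ]), array([ 0.007 ,  0.0009, -0.0077]))
```

View pics/scene7.png

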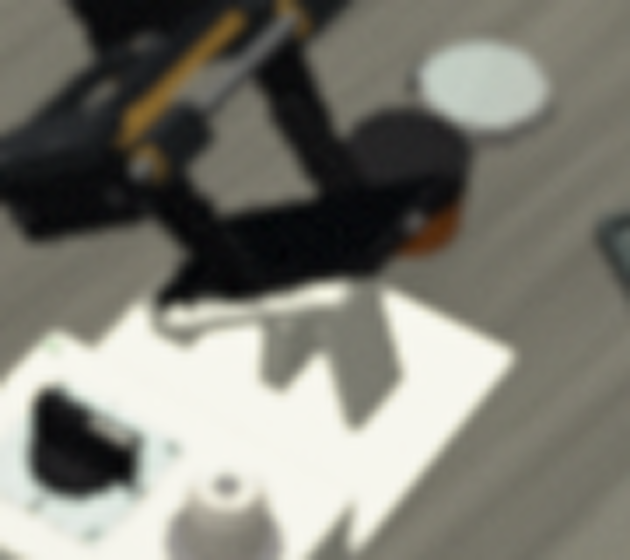

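Call:
{"method": "jog_arm", "body": {
  "increments": [
    [[0,0,0,0.0015,0,-0.0015,1],[0,0,0,0.003,0.0005,-0.003,1],[0,0,0,0.004,0.0005,-0.0045,1],[0,0,0,0.004,0.0005,-0.0045,1]]
  ]
}}

```text
time: 10.8
position: [0.6059, 0.1007, 0.0748]
tool_rot: [0.193, 0.68, -0.646, 0.289]
ft_force: [0.6, 0.9, -1.6]
grip_width: 0.0636
```

Call:
{"method": "jog_arm", "body": {
  "increments": [
    [[0,0,0,0.001,0,-0.001,1],[0,0,0,0.002,0,-0.002,1],[0,0,0,0.002,0,-0.002,1]]
  ]
}}

```text
time: 11.1
position: [0.6081, 0.1007, 0.0727]
tool_rot: [0.193, 0.68, -0.646, 0.289]
ft_force: [-0.2, -0.5, -1.5]
grip_width: 0.0634
```

```bash
python3 t.py
```

```text
tool axes cols [[-0.759, 0.636, 0.143], [-0.111, 0.091, -0.99], [-0.642, -0.767, 0.001]]
jaw yaw -81.7756885677693
[-0.093  0.724  2.095  2.738  0.39  -1.378] [0.6081 0.1007 0.0727] [-0.23 -0.49 -1.51]
0.12 (array([ 0.1, -0. , -0. ]), array([-0.0739, -0.0103,  0.0888]))
0.04 (array([ 0.1, -0. , -0. ]), array([-0.023 , -0.003 ,  0.0275]))
0.0125 (array([ 0.1, -0. , -0. ]), array([-0.0055, -0.0005,  0.0065]))
0.0025 (array([ 0.1, -0. , -0. ]), array([ 0.0009,  0.0005, -0.0012]))
```

Nominally 1.5 mm off the face and no contact yet; keep creeping.

Call:
{"method": "jog_arm", "body": {
  "increments": [
    [[0,0,0,0.0005,0,-0.0007,1],[0,0,0,0.001,0,-0.0013,1],[0,0,0,0.001,0,-0.0013,1]]
  ]
}}

```text
time: 11.4
position: [0.6085, 0.1007, 0.072]
tool_rot: [0.193, 0.68, -0.646, 0.289]
ft_force: [-3.6, -1.3, 4.3]
grip_width: 0.0635
```

Call:
{"method": "jog_arm", "body": {
  "increments": [
    [[0,0,0,0.0005,0,-0.0007,1],[0,0,0,0.0005,0,-0.0007,1]]
  ]
}}

```text
time: 11.6
position: [0.6085, 0.1007, 0.072]
tool_rot: [0.194, 0.68, -0.646, 0.289]
ft_force: [-3.9, -1.0, 6.8]
grip_width: 0.0633
```

```bash
python3 t.py;python3 look.py scene 8 250 160 90 80 7
```

```text
tool axes cols [[-0.758, 0.636, 0.143], [-0.11, 0.091, -0.99], [-0.643, -0.766, 0.001]]
jaw yaw -81.7917031946031
[-0.093  0.727  2.095  2.74   0.393 -1.38 ] [0.6085 0.1007 0.072 ] [-3.94 -0.96  6.77]
0.12 (array([0.1, 0. , 0. ]), array([-0.0743, -0.0104,  0.0895]))
0.04 (array([0.1, 0. , 0. ]), array([-0.0234, -0.003 ,  0.0282]))
0.0125 (array([0.1, 0. , 0. ]), array([-0.0059, -0.0005,  0.0071]))
0.0025 (array([0.1, 0. , 0. ]), array([ 0.0004,  0.0004, -0.0005]))
```

View pics/scene8.png

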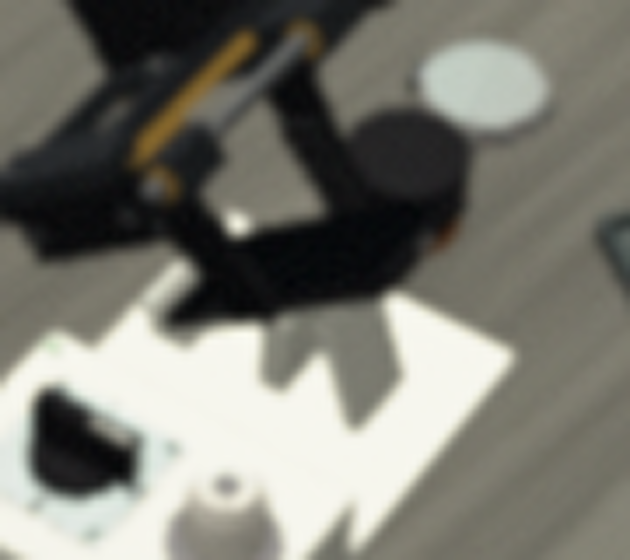

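Call:
{"method": "jog_arm", "body": {
  "increments": [
    [[0,0,0,-0.001,0,0,1],[0,0,0,-0.002,-0.0003,-0.001,1],[0,0,0,-0.0035,-0.0005,-0.002,1],[0,0,0,-0.004,-0.0005,-0.0025,1],[0,0,0,-0.004,-0.0005,-0.0025,1]]
  ]
}}

```text
time: 12.15
position: [0.6043, 0.1002, 0.0691]
tool_rot: [0.193, 0.68, -0.646, 0.289]
ft_force: [-0.0, -0.2, -2.4]
grip_width: 0.0641
```

Call:
{"method": "jog_arm", "body": {
  "increments": [
    [[0,0,0,-0.0007,-0.0001,-0.0006,1],[0,0,0,-0.0015,-0.0002,-0.0013,1],[0,0,0,-0.0015,-0.0002,-0.0013,1]]
  ]
}}

```text
time: 12.45
position: [0.6026, 0.1, 0.0676]
tool_rot: [0.193, 0.68, -0.646, 0.289]
ft_force: [0.1, -0.6, -1.4]
grip_width: 0.0635
```

Call:
{"method": "jog_arm", "body": {
  "increments": [
    [[0,0,0,-0.0008,-0.0001,-0.0007,1],[0,0,0,-0.0008,-0.0001,-0.0007,1]]
  ]
}}

```text
time: 12.65
position: [0.6016, 0.0999, 0.0667]
tool_rot: [0.193, 0.68, -0.646, 0.288]
ft_force: [0.1, 1.0, -2.1]
grip_width: 0.0635
```

Call:
{"method": "jog_arm", "body": {
  "increments": [
    [[0,0,0,-0.0008,-0.0001,-0.0007,1],[0,0,0,-0.0008,-0.0001,-0.0007,1]]
  ]
}}

```text
time: 12.85
position: [0.6006, 0.0998, 0.0659]
tool_rot: [0.193, 0.68, -0.646, 0.288]
ft_force: [-0.1, -0.5, -2.4]
grip_width: 0.0634
```

Run:
```python
from kin import *
o=get_obs();print(Rrest.inv().apply(o["position"]-rest2w([0,0,0])),Rrest.inv().apply(o["ft_force"]))
```

```text
tool axes cols [[-0.759, 0.635, 0.143], [-0.11, 0.091, -0.99], [-0.641, -0.767, 0.001]]
jaw yaw -81.79656011605884
[ 0.06388391 -0.00012989  0.00365288] [-1.65891243 -0.46946854 -1.68811913]
```

Call:
{"method": "jog_arm", "body": {
  "increments": [
    [[0,0,0,-0.0008,-0.0001,-0.0007,1],[0,0,0,-0.0008,-0.0001,-0.0007,1]]
  ]
}}

```text
time: 13.05
position: [0.5998, 0.0997, 0.0651]
tool_rot: [0.193, 0.68, -0.646, 0.288]
ft_force: [0.3, -0.3, -1.5]
grip_width: 0.0637
```

Call:
{"method": "jog_arm", "body": {
  "increments": [
    [[0,0,0,-0.0008,-0.0001,-0.0007,1],[0,0,0,-0.0008,-0.0001,-0.0007,1]]
  ]
}}

```text
time: 13.25
position: [0.5999, 0.0996, 0.065]
tool_rot: [0.194, 0.68, -0.646, 0.289]
ft_force: [0.7, 1.0, -0.0]
grip_width: 0.0635
```

```bash
python3 look.py scene 9 250 160 90 80 7
python3 - <<'E'
from kin import *
o=get_obs();print(Rrest.inv().apply(o["position"]-rest2w([0,0,0])),Rrest.inv().apply(o["ft_force"]))
E
```

```text
tool axes cols [[-0.758, 0.637, 0.143], [-0.11, 0.091, -0.99], [-0.643, -0.766, 0.001]]
jaw yaw -81.79832357728777
[ 0.06276828 -0.00016301  0.00351122] [ 0.83902395 -0.36731102 -0.23530803]
```

View pics/scene9.png

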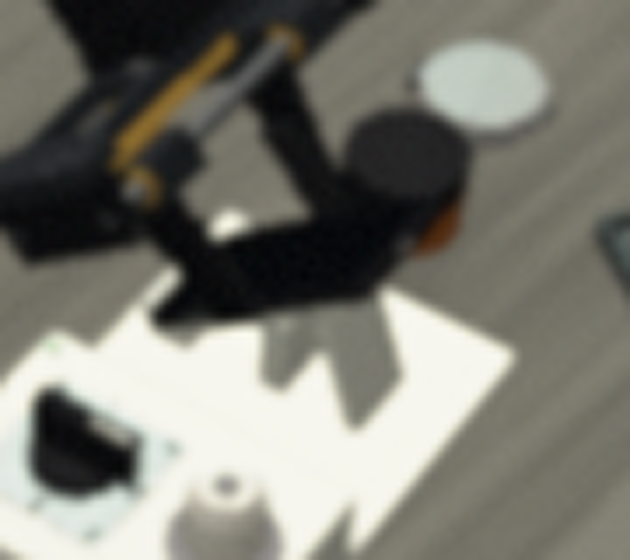

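Call:
{"method": "jog_arm", "body": {
  "increments": [
    [[0,0,0,0.0004,0,-0.0006,1],[0,0,0,0.0004,0,-0.0006,1]]
  ]
}}

```text
time: 13.5
position: [0.6, 0.0996, 0.0648]
tool_rot: [0.194, 0.68, -0.646, 0.289]
ft_force: [-2.4, -0.8, 3.8]
grip_width: 0.0639
```

```bash
cat > f.py <<'E'
from kin import *
o=get_obs();print(o["time"],Rrest.inv().apply(o["position"]-rest2w([0,0,0])).round(4),Rrest.inv().apply(o["ft_force"]).round(2),o["grip_width"].round(4),o["q"].round(2))
E
python3 f.py
```

```text
tool axes cols [[-0.758, 0.637, 0.143], [-0.11, 0.091, -0.99], [-0.643, -0.765, 0.001]]
jaw yaw -81.80096945309049Traceback (most recent call last):
  File "f.py", line 2, in <module>
    o=get_obs();print(o["time"],Rrest.inv().apply(o["position"]-rest2w([0,0,0])).round(4),Rrest.inv().apply(o["ft_force"]).round(2),o["grip_width"].round(4),o["q"].round(2))
                                                                                                                                    ^^^^^^^^^^^^^^^^^^^^^
AttributeError: 'float' object has no attribute 'round'
```

Call:
{"method": "jog_arm", "body": {
  "increments": [
    [[0,0,0,0,0,0,-0.5],[0,0,0,0,0,0,-0.55],[0,0,0,0,0,0,-0.65],[0,0,0,0,0,0,-0.75],[0,0,0,0,0,0,-0.75],[0,0,0,0,0,0,-0.75]]
  ]
}}

```text
time: 14.1
position: [0.6, 0.0996, 0.0647]
tool_rot: [0.194, 0.68, -0.646, 0.289]
ft_force: [-0.2, -0.6, -0.1]
grip_width: 0.0754
```

```bash
sed -i 's/o\["grip_width"\].round(4)/o["grip_width"]/' f.py; python3 f.py; python3 look.py scene 10 250 160 90 80 7
```

```text
tool axes cols [[-0.758, 0.637, 0.143], [-0.11, 0.091, -0.99], [-0.643, -0.766, 0.001]]
jaw yaw -81.80056747803053
14.1 [ 0.0627 -0.0002  0.0032] [-0.28 -0.6   0.05] 0.07539355279110971 [-0.1   0.74  2.12  2.77  0.43 -1.42]
```

View pics/scene10.png

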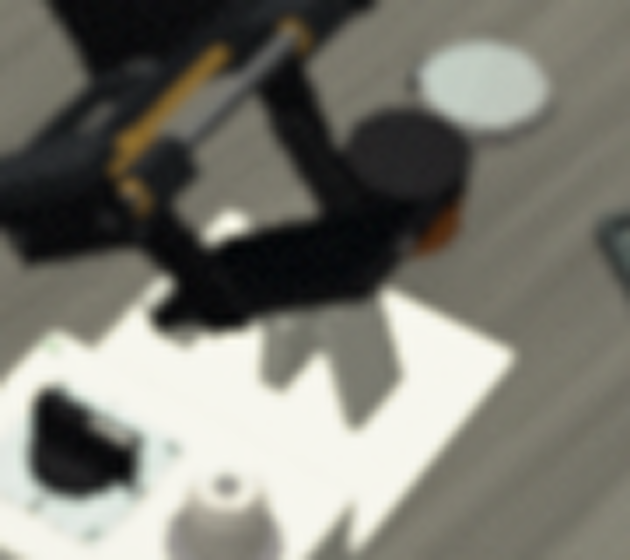

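Call:
{"method": "jog_arm", "body": {
  "increments": [
    [[0,0,0,-0.003,-0.0004,0.004,-0.75],[0,0,0,-0.01,-0.0014,0.012,-0.75],[0,0,0,-0.02,-0.0029,0.024,-0.75],[0,0,0,-0.032,-0.0046,0.0385,-0.75],[0,0,0,-0.045,-0.0065,0.054,-0.75],[0,0,0,-0.058,-0.0083,0.07,-0.75],[0,0,0,-0.068,-0.0098,0.082,-0.75],[0,0,0,-0.073,-0.0105,0.088,-0.75]]
  ]
}}

```text
time: 14.95
position: [0.5255, 0.0892, 0.1541]
tool_rot: [0.194, 0.68, -0.646, 0.289]
ft_force: [0.3, 0.2, -0.1]
grip_width: 0.0761
```

```bash
python3 f.py; python3 look.py scene 11 250 160 90 80 7;python3 look.py top 11 210 115 110 100 7
```

```text
tool axes cols [[-0.757, 0.637, 0.143], [-0.11, 0.091, -0.99], [-0.644, -0.765, 0.001]]
jaw yaw -81.80482126727472
14.95 [6.25e-02 1.00e-04 1.20e-01] [ 0.21  0.14 -0.32] 0.07610716071385266 [-0.15  0.49  2.27  2.56  0.34 -1.24]
```

View pics/scene11.png

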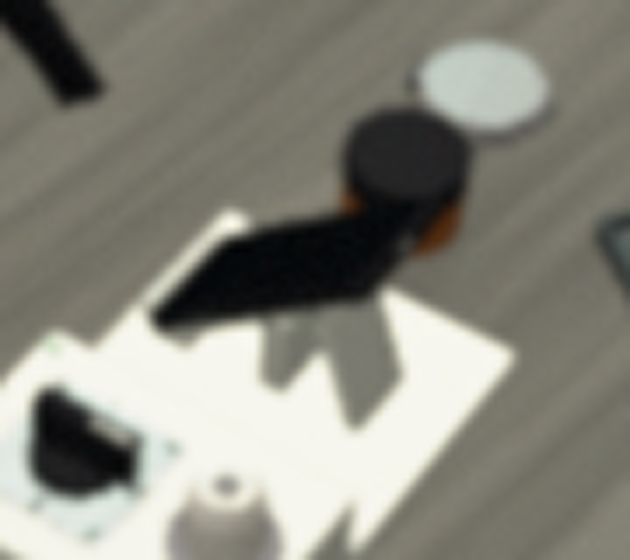

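View pics/top11.png

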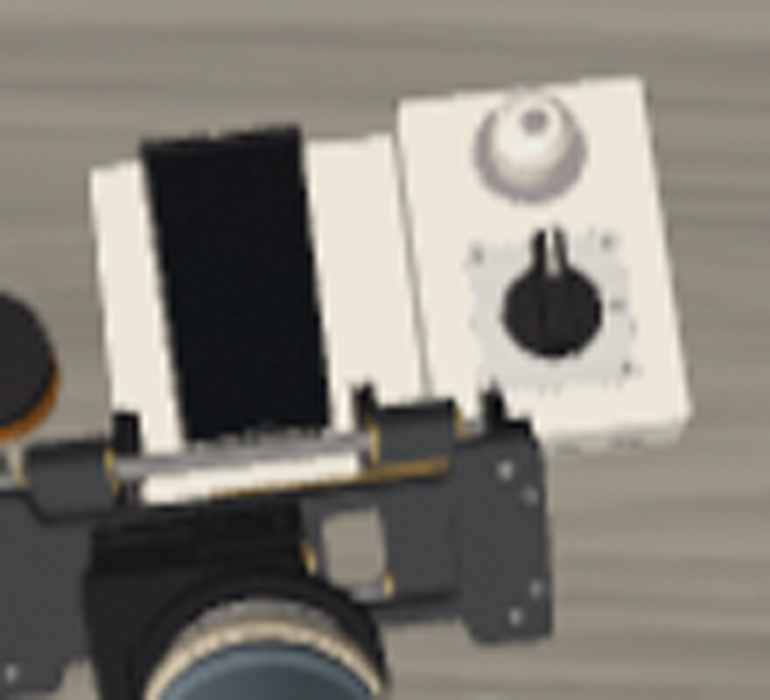

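```bash
cat > sw2.py <<'E'
import sys
from kin import *
o=get_obs();print(o["q"].round(2))
qa,qb=np.load("qab.npy"); 
Rsw=tool(np.array([0,0,-1.]),d(S[2]+np.pi/2)); psw=st2w([-.02,-.0575,.14])
qc,c=ik(Rsw,psw,[-.1,.6,1.6,0,.9,-1.8]);print(qc.round(3),c)
Re=tool(np.array([0,0,-1.]),d(S[2]));qe,c=ik(Re,psw-[0,0,.08],[-.1,.6,1.6,0,.9,-.2]);print(qe.round(3),c)
np.save("qc.npy",qc)
n=22;i0=int(sys.argv[1]);qs=[]
for i in range(i0+1,i0+9):
    t=1-min(1,i/n);qq=qa+(qb-qa)*t;qq[4]+=.15*np.sin(np.pi*t);qs.append(qq)
rows(qs,-.75)
E
python3 sw2.py 0
```

```text
tool axes cols [[-0.757, 0.638, 0.143], [-0.11, 0.091, -0.99], [-0.644, -0.765, 0.001]]
jaw yaw -81.80613449544711
[-0.15  0.49  2.27  2.56  0.35 -1.24]
[-0.232  0.594  1.579 -0.     0.969 -1.946] 8.140876972528027e-25
[-0.232  0.711  1.628 -0.     0.803 -0.376] 9.554323672574064e-24
[[-2.5, -2.5, 7.1, 0.019, 0.018, 0.017, -0.75], [-5.0, -5.1, 14.2, 0.029, 0.035, 0.027, -0.75], [-7.5, -7.6, 21.3, 0.037, 0.054, 0.036, -0.75], [-10.1, -9.9, 28.3, 0.041, 0.072, 0.045, -0.75], [-12.7, -12.1, 35.4, 0.044, 0.089, 0.052, -0.75], [-15.5, -14.1, 42.3, 0.043, 0.106, 0.057, -0.75], [-18.3, -15.9, 49.3, 0.041, 0.121, 0.062, -0.75], [-21.3, -17.5, 56.1, 0.038, 0.134, 0.064, -0.75]]
```

Call:
{"method": "jog_arm", "body": {
  "increments": [
    [[-2.5,-2.5,7.1,0.015,0.018,0.02,-0.75],[-5.0,-5.1,14.2,0.027,0.035,0.032,-0.75],[-7.5,-7.6,21.3,0.036,0.054,0.04,-0.75],[-10.1,-9.9,28.3,0.041,0.072,0.047,-0.75],[-12.7,-12.1,35.4,0.044,0.089,0.052,-0.75],[-15.5,-14.1,42.3,0.043,0.106,0.057,-0.75],[-18.3,-15.9,49.3,0.041,0.121,0.062,-0.75],[-21.3,-17.5,56.1,0.038,0.134,0.064,-0.75]]
  ]
}}

```text
time: 15.85
position: [0.5644, 0.2238, 0.2175]
tool_rot: [-0.109, 0.514, -0.508, 0.683]
ft_force: [0.3, -0.3, -0.5]
grip_width: 0.0759
```

```bash
python3 sw2.py 8|tail -1
```

```text
[[-3.2, -1.7, 6.3, -0.005, 0.01, 0.002, -0.75], [-6.8, -3.4, 12.7, -0.01, 0.019, 0.002, -0.75], [-10.6, -5.0, 19.0, -0.016, 0.025, 0.001, -0.75], [-14.6, -6.5, 25.1, -0.021, 0.027, -0.001, -0.75], [-18.9, -8.0, 31.0, -0.025, 0.028, -0.003, -0.75], [-23.3, -9.5, 36.8, -0.028, 0.025, -0.005, -0.75], [-28.0, -11.0, 42.3, -0.03, 0.021, -0.007, -0.75], [-32.9, -12.5, 47.8, -0.029, 0.014, -0.009, -0.75]]
```

Call:
{"method": "jog_arm", "body": {
  "increments": [
    [[-3.2,-1.7,6.3,-0.005,0.01,0.002,-0.75],[-6.8,-3.4,12.7,-0.01,0.019,0.002,-0.75],[-10.6,-5.0,19.0,-0.016,0.025,0.001,-0.75],[-14.6,-6.5,25.1,-0.021,0.027,-0.001,-0.75],[-18.9,-8.0,31.0,-0.025,0.028,-0.003,-0.75],[-23.3,-9.5,36.8,-0.028,0.025,-0.005,-0.75],[-28.0,-11.0,42.3,-0.03,0.021,-0.007,-0.75],[-32.9,-12.5,47.8,-0.029,0.014,-0.009,-0.75]]
  ]
}}

```text
time: 16.65
position: [0.5351, 0.2379, 0.2077]
tool_rot: [-0.436, 0.191, -0.32, 0.819]
ft_force: [0.3, -0.4, 0.4]
grip_width: 0.0763
```

```bash
python3 sw2.py 16|tail -1
```

```text
[[-4.7, -2.1, 4.9, 0.002, -0.008, -0.0, -0.75], [-9.7, -4.2, 10.1, 0.006, -0.018, 0.0, -0.75], [-14.8, -6.4, 15.1, 0.012, -0.028, 0.002, -0.75], [-20.0, -8.8, 20.0, 0.02, -0.039, 0.006, -0.75], [-25.3, -11.1, 24.9, 0.03, -0.05, 0.011, -0.75], [-30.6, -13.5, 29.6, 0.041, -0.061, 0.018, -0.75], [-30.6, -13.5, 29.6, 0.041, -0.061, 0.018, -0.75], [-30.6, -13.5, 29.6, 0.041, -0.061, 0.018, -0.75]]
```

Call:
{"method": "jog_arm", "body": {
  "increments": [
    [[-4.7,-2.1,4.9,0.002,-0.008,0,-0.75],[-9.7,-4.2,10.1,0.006,-0.018,0,-0.75],[-14.8,-6.4,15.1,0.012,-0.028,0.002,-0.75],[-20.0,-8.8,20.0,0.02,-0.039,0.006,-0.75],[-25.3,-11.1,24.9,0.03,-0.05,0.011,-0.75],[-30.6,-13.5,29.6,0.041,-0.061,0.018,-0.75],[-30.6,-13.5,29.6,0.041,-0.061,0.018,-0.75]]
  ]
}}

```text
time: 17.35
position: [0.5774, 0.1772, 0.2261]
tool_rot: [-0.628, -0.111, -0.189, 0.747]
ft_force: [0.4, 0.0, 0.0]
grip_width: 0.0763
```

Run:
```python
from kin import *
o=get_obs();q=o["q"];print(q.round(2));qc=np.load("qc.npy")
qm,c=ik(tool(np.array([0,0,-1.]),d(S[2]+np.pi/2)),st2w([-.02,-.0575,.21]),qc);print(qm.round(2),c)
np.save("qm.npy",qm)
rows([q+(qm-q)*t for t in np.linspace(0,1,8)[1:]]+[qm],-.3)
```

```text
tool axes cols [[0.904, 0.423, 0.072], [-0.143, 0.14, 0.98], [0.404, -0.896, 0.187]]
jaw yaw 85.80627148207157
[ 0.05  0.36  1.85  0.25  0.5  -1.6 ]
[-0.23  0.51  1.51  0.    1.12 -1.95] 1.8966016800686832e-29
[[-2.2, 3.0, 2.4, 0.009, -0.024, -0.005, -0.3], [-4.3, 6.2, 4.7, 0.016, -0.05, -0.01, -0.3], [-6.2, 9.4, 6.9, 0.021, -0.078, -0.013, -0.3], [-7.9, 12.9, 9.0, 0.024, -0.107, -0.016, -0.3], [-9.3, 16.4, 10.9, 0.025, -0.139, -0.017, -0.3], [-10.5, 20.1, 12.8, 0.024, -0.171, -0.017, -0.3], [-11.5, 23.9, 14.5, 0.021, -0.204, -0.016, -0.3], [-11.5, 23.9, 14.5, 0.021, -0.204, -0.016, -0.3]]
```

Call:
{"method": "jog_arm", "body": {
  "increments": [
    [[-2.2,3.0,2.4,0.009,-0.024,-0.005,-0.3],[-4.3,6.2,4.7,0.016,-0.05,-0.01,-0.2],[-6.2,9.4,6.9,0.021,-0.078,-0.013,-0.1],[-7.9,12.9,9.0,0.024,-0.107,-0.016,0],[-9.3,16.4,10.9,0.025,-0.139,-0.017,0],[-10.5,20.1,12.8,0.024,-0.171,-0.017,0],[-11.5,23.9,14.5,0.021,-0.204,-0.016,0],[-11.5,23.9,14.5,0.021,-0.204,-0.016,0]]
  ]
}}

```text
time: 18.15
position: [0.5998, -0.0298, 0.2092]
tool_rot: [-0.705, -0.049, 0.05, 0.706]
ft_force: [0.0, 0.1, 0.6]
grip_width: 0.0435
```

```bash
cat > s.py <<'E'
from kin import *
import sys
down=np.array([0,0,-1.])
o=get_obs();print(o["time"],o["q"].round(2),o["ft_force"].round(2),o["grip_width"])
print(todo(tool(down,d(S[2]+np.pi/2)),st2w([-.02,-.0575,.061])))
E
python3 s.py; python3 look.py scene 12 220 140 100 90 7;python3 look.py top 12 210 115 110 100 7
```

```text
tool axes cols [[0.99, -0.001, -0.139], [0.139, 0.0, 0.99], [-0.001, -1.0, 0.0]]
jaw yaw 97.98475905875902
18.15 [-0.24  0.51  1.51  0.    1.12 -1.95] [0.01 0.1  0.58] 0.04354600692453227
(array([-0. , -0.1,  0.2]), array([-0.0012,  0.0026, -0.1482]))
```

View pics/scene12.png

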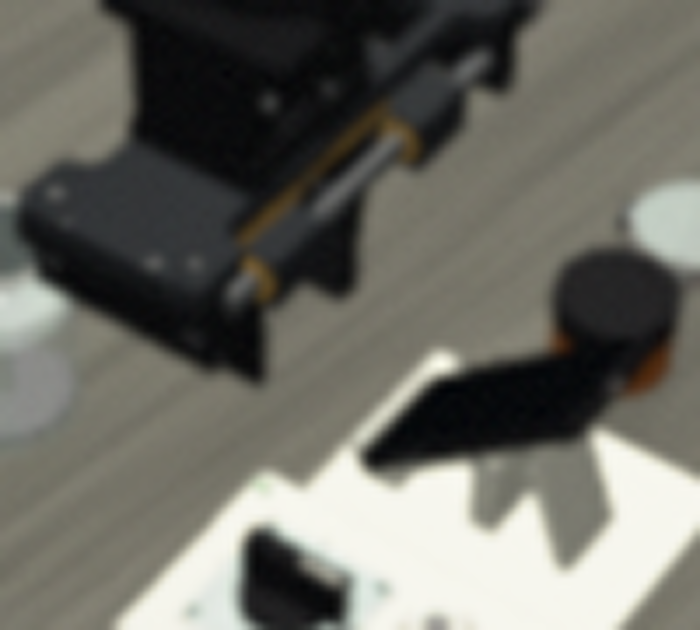

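View pics/top12.png

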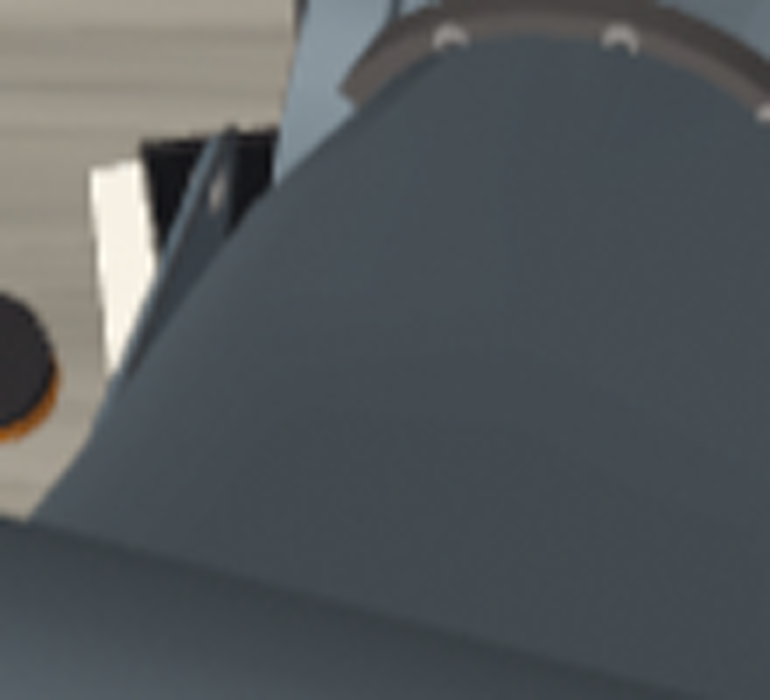

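Call:
{"method": "jog_arm", "body": {
  "increments": [
    [[0,0,0.1,-0.001,0.0025,-0.02,0],[0,0,0.2,-0.001,0.0025,-0.045,0],[0,0,0.2,-0.001,0.0025,-0.07,0],[0,0,0.2,-0.001,0.0025,-0.09,0],[0,0,0.2,-0.001,0.0025,-0.105,0],[0,0,0.2,-0.001,0.0025,-0.115,0],[0,0,0.2,-0.001,0.0025,-0.118,0],[0,0,0.2,-0.001,0.0025,-0.118,0]]
  ]
}}

```text
time: 19.05
position: [0.5964, -0.0232, 0.0908]
tool_rot: [-0.704, -0.05, 0.052, 0.706]
ft_force: [0.1, 0.3, 0.4]
grip_width: 0.0436
```

```bash
python3 s.py; python3 look.py scene 13 220 150 100 90 7
```

```text
tool axes cols [[0.99, -0.003, -0.144], [0.144, 0.003, 0.99], [-0.003, -1.0, 0.004]]
jaw yaw 98.30403571363809
19.05 [-0.23  0.67  1.61  0.    0.87 -1.95] [0.11 0.31 0.4 ] 0.04357564109472506
(array([-0.2, -0.2, -0.1]), array([ 0.0022, -0.004 , -0.0298]))
```

View pics/scene13.png

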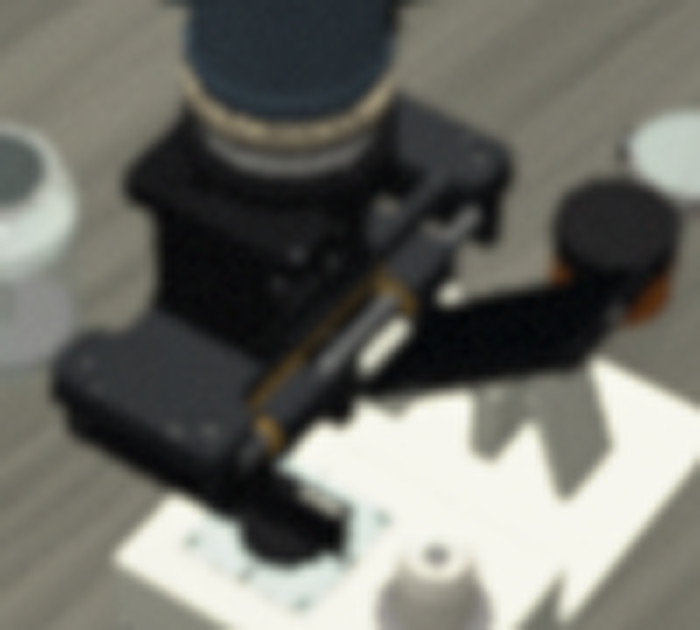

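Call:
{"method": "jog_arm", "body": {
  "increments": [
    [[0,0,0,0.0015,-0.004,0,0],[0,0,0,0.0015,-0.004,-0.008,0],[0,0,0,0.0015,-0.004,-0.018,0],[0,0,0,0.0015,-0.004,-0.026,0],[0,0,0,0.0015,-0.004,-0.0295,0],[0,0,0,0.0015,-0.004,-0.0295,0]]
  ]
}}

```text
time: 19.7
position: [0.5977, -0.0273, 0.0607]
tool_rot: [-0.704, -0.05, 0.053, 0.707]
ft_force: [0.6, 0.0, 0.1]
grip_width: 0.0436
```

```bash
python3 s.py; python3 look.py scene 14 220 150 100 90 7
```

```text
tool axes cols [[0.99, -0.004, -0.144], [0.144, 0.003, 0.99], [-0.004, -1.0, 0.004]]
jaw yaw 98.29743251961176
19.7 [-0.23  0.71  1.62  0.    0.81 -1.95] [0.56 0.03 0.05] 0.04359646857491046
(array([-0.2, -0.2, -0.1]), array([0.0009, 0.0002, 0.0003]))
```

View pics/scene14.png

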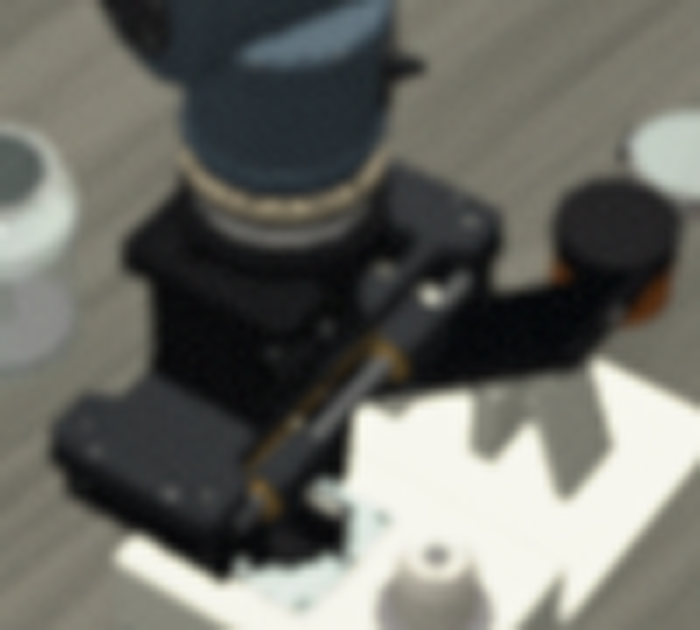

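Call:
{"method": "jog_arm", "body": {
  "increments": [
    [[0,0,0,0,0,0,0.3],[0,0,0,0,0,0,0.6],[0,0,0,0,0,0,1],[0,0,0,0,0,0,1],[0,0,0,0,0,0,1]]
  ],
  "squeeze": 12
}}

```text
time: 20.25
position: [0.5983, -0.0275, 0.0614]
tool_rot: [-0.704, -0.05, 0.052, 0.706]
ft_force: [0.1, -2.8, 0.5]
grip_width: 0.0121
```

Call:
{"method": "jog_arm", "body": {
  "increments": [
    [[0,0,-4,0,0,0,1],[0,0,-9,0,0,0,1],[0,0,-14,0,0,0,1],[0,0,-20,0,0,0,1],[0,0,-26,0,0,0,1],[0,0,-32,0,0,0,1],[0,0,-38,0,0,0,1],[0,0,-44,0,0,0,1]]
  ],
  "squeeze": 25
}}

```text
time: 21.05
position: [0.5985, -0.0267, 0.0614]
tool_rot: [-0.671, 0.219, -0.218, 0.674]
ft_force: [1.2, 2.2, 0.1]
grip_width: 0.0118
```

```bash
cat > s2.py <<'E'
from kin import *
down=np.array([0,0,-1.])
o=get_obs();print(o["time"],o["q"].round(2),o["ft_force"].round(2),o["moment"].round(2),o["grip_width"])
print(todo(tool(down,d(S[2])),st2w([-.02,-.0575,.061])))
E
python3 s2.py
```

```text
tool axes cols [[0.809, 0.001, 0.587], [-0.587, 0.005, 0.809], [-0.002, -1.0, 0.005]]
jaw yaw 54.03467284129282
21.05 [-0.23  0.71  1.62  0.01  0.81 -1.18] [1.23 2.22 0.12] [ 0.52 -0.25  0.04] 0.011783720742571854
(array([ -0.3,   0.2, -45.8]), array([ 0.0001, -0.0004, -0.0004]))
```

Call:
{"method": "jog_arm", "body": {
  "increments": [
    [[0,0,-6,0,0,0,1],[0,0,-13,0,0,0,1],[0,0,-20,0,0,0,1],[0,0,-27,0,0,0,1],[0,0,-34,0,0,0,1],[0,0,-40,0,0,0,1],[0,0,-45.5,0,0,0,1],[0,0,-46.5,0,0,0,1]]
  ]
}}

```text
time: 21.85
position: [0.5993, -0.0263, 0.0615]
tool_rot: [-0.529, 0.465, -0.467, 0.534]
ft_force: [2.9, 2.2, -2.3]
grip_width: 0.0118
```

```bash
python3 s2.py
```

```text
tool axes cols [[0.131, 0.006, 0.991], [-0.991, 0.003, 0.131], [-0.003, -1.0, 0.006]]
jaw yaw 7.53164065100381
21.85 [-0.23  0.71  1.62  0.01  0.8  -0.37] [ 2.92  2.15 -2.27] [ 0.43 -0.35  0.35] 0.011840095975639965
(array([-0.2,  0.3,  0.7]), array([-0.0007, -0.0009, -0.0005]))
```

Call:
{"method": "jog_arm", "body": {
  "increments": [
    [[0,0,0,0,0,0,0.6],[0,0,0,0,0,0,0.3],[0,0,0,0,0,0,0.2],[0,0,0,0,0,0,0.2],[0,0,0,0,0,0.01,0.2],[0,0,0,0,0,0.03,0.2],[0,0,0,0,0,0.06,0.2],[0,0,0,0,0,0.09,0.2]]
  ]
}}

```text
time: 22.65
position: [0.5989, -0.0263, 0.1527]
tool_rot: [-0.53, 0.465, -0.467, 0.534]
ft_force: [0.8, -0.6, 0.1]
grip_width: 0.0345
```

Call:
{"method": "jog_arm", "body": {
  "increments": [
    [[0,0,0,-0.02,-0.02,0.04,0.2],[0,0,0,-0.05,-0.05,0.06,0.2],[0,0,0,-0.08,-0.08,0.06,0.2],[0,0,0,-0.1,-0.12,0.06,0.2],[0,0,0,-0.1,-0.15,0.06,0.2],[0,0,0,-0.1,-0.19,0.06,0.2],[0,0,0,-0.1,-0.22,0.06,0.2],[0,0,0,-0.1,-0.22,0.06,0.2]]
  ]
}}

```text
time: 23.45
position: [0.4994, -0.2508, 0.2138]
tool_rot: [-0.529, 0.465, -0.469, 0.533]
ft_force: [-0.4, -0.4, -0.3]
grip_width: 0.0348
```

```bash
python3 s2.py; python3 look.py scene 15 200 120 140 145 4;python3 look.py top 15 130 120 190 140 4
```

```text
tool axes cols [[0.127, 0.008, 0.992], [-0.992, -0.0, 0.127], [0.001, -1.0, 0.008]]
jaw yaw 7.306023385767462
23.45 [-0.67  0.45  1.62  0.01  1.07 -0.8 ] [-0.42 -0.41 -0.31] [-0.07  0.06  0.05] 0.034767979278359916
(array([0. , 0.4, 0.9]), array([ 0.0992,  0.2237, -0.1528]))
```

View pics/scene15.png

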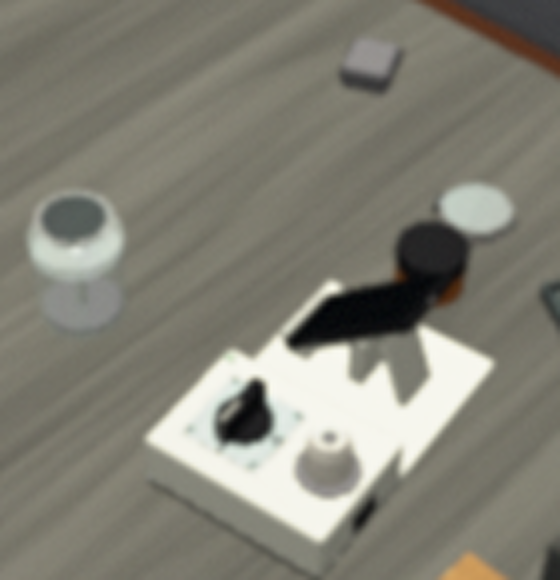

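View pics/top15.png

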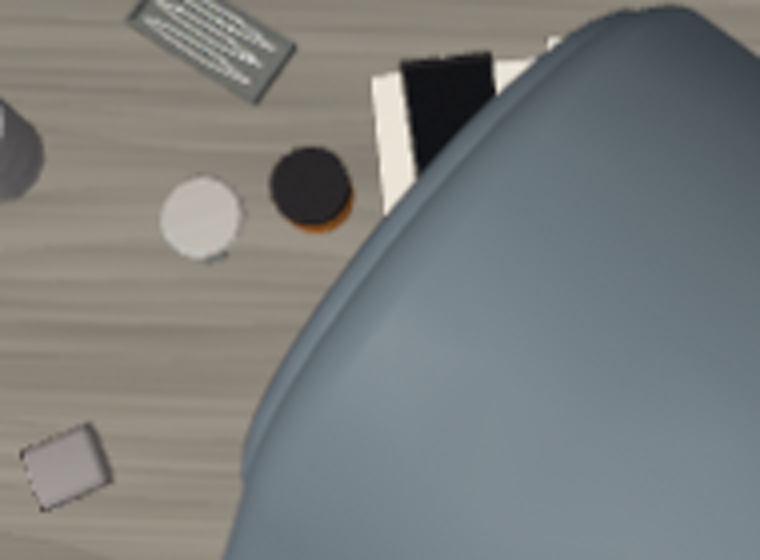

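Call:
{"method": "jog_arm", "body": {
  "increments": [
    [[0,0,0,-0.04,-0.03,0.02,0.2],[0,0,0,-0.08,-0.06,0.04,0.2],[0,0,0,-0.12,-0.09,0.04,0.2],[0,0,0,-0.15,-0.12,0.04,0.2],[0,0,0,-0.18,-0.15,0.04,0.2],[0,0,0,-0.2,-0.18,0.04,0.2],[0,0,0,-0.22,-0.21,0.04,0.2],[0,0,0,-0.22,-0.21,0.04,0.2]]
  ]
}}

```text
time: 24.35
position: [0.2771, -0.4592, 0.2535]
tool_rot: [-0.529, 0.466, -0.468, 0.532]
ft_force: [-0.2, 0.7, -0.1]
grip_width: 0.0346
```

```bash
python3 look.py top 16 215 120 105 75 7
```

```text
(no output)
```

View pics/top16.png

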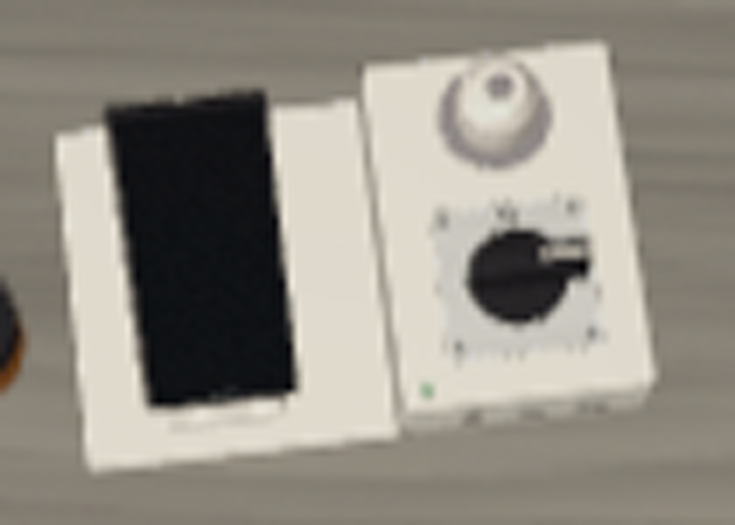

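View pics/top16_full.png

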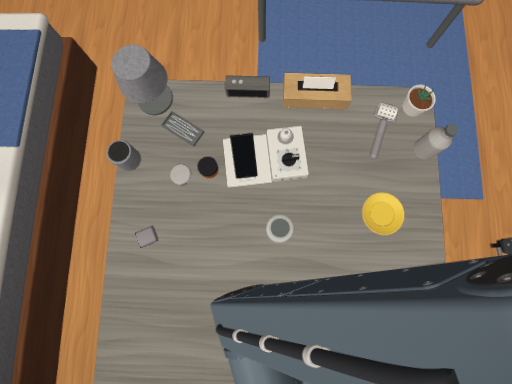

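Run:
```python
from kin import *
from scipy.optimize import least_squares
c=np.array([(108,108),(265,92),(296,390),(148,406)])
px=(c+.5)/7-.5+[215,120]
def X(v): # x,y,ang in rest frame on plane z=.009
    a=np.array([(66,32),(66,-32),(-66,-32),(-66,32)])/1e3;C_,S_=np.cos(v[2]),np.sin(v[2])
    a=a@np.array([[C_,S_],[-S_,C_]])+v[:2];return rest2w(np.c_[a,np.full(4,.009)])
s=least_squares(lambda v:(proj("top",X(v))-px).ravel(),[.066,0,0]);print(s.x.round(4),s.fun.round(1))
a=cv2.imread("pics/top0.png").astype(int);b=cv2.imread("pics/top16_full.png").astype(int)
df=np.abs(a-b).max(2);
for n,(x,y,w,h) in dict(compact=(168,163,24,24),jar=(196,155,23,24),case=(133,224,28,26),disp=(263,212,34,34),tweez=(160,110,46,37),saucer=(358,190,50,48),roller=(368,100,32,62)).items(): print(n,df[y:y+h,x:x+w].mean().round(1),df[y:y+h,x:x+w].max())
```

```text
tool axes cols [[0.128, 0.005, 0.992], [-0.992, 0.004, 0.128], [-0.004, -1.0, 0.006]]
jaw yaw 7.346090345894137
[ 0.0663 -0.0004 -0.0033] [-0.5 -0.2  0.5 -0.4  0.5  0.3 -0.4  0.4]
compact 8.7 10
jar 5.5 9
case 8.2 9
disp 8.3 10
tweez 7.8 10
saucer 8.8 10
roller 8.3 10
```

Image fit puts the phone at x 66.3 mm, y −0.4 mm and square within 0.003 rad in the rest frame. The bystanders are unchanged and the switch pointer is at on. Handing in.

```bash
python3 -c "
from rig import *
print(hand_in())"
```

```text
the job is handed in; nothing more can be done
None
```

The phone is on the rest against the lip, the switch is at on, and I handed the job in with about 24 s used of the 67 s. The hand-in gave no verdict.

**What I did:** I gripped the phone across its middle, turned the wrist over and laid it on the sloped rest. I slid it down until it met the lip, then released it. Then I gripped the switch bar, turned it 90° clockwise until it met its stop, and backed the arm away clear of everything.

**Last checks:**
- **Phone:** the final top picture puts its centre at x 66.3 mm, y −0.4 mm in the rest frame, and square within 0.003 rad.
- **Switch:** the pointer is to the right and a green light shows on the station. When I turned it I felt about 0.35 N m against the stop.
- **Bystanders:** the top picture shows no change from the first one at any of the seven.
- **Robot:** no force on the tool, so it is touching nothing.

**What went wrong or disagreed:**
- My first tilt towards the rest ran into joint 5's limit. I swung the wrist round, so the phone's +x end (the one with the camera mark) is down, which the task allows.
- I met the lip about 3 mm further down the slope than my first image estimate (tool at x 62.8 mm against 66 mm expected). The final picture reads 66.3 mm in that same estimated frame, so the two readings differ by about 3.5 mm. I trust that the end is seated, because I felt the lip contact and the lip shows right below the phone's edge.

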